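# Fill a gift tin through the funnel, compartment by compartment, and close it

### The job

Fill the gift tin through the fixed funnel from the three weighing scoops, moving the sliding carriage so that the right compartment is under the spout for each: first the round truffles into the far compartment, then the sugar cubes into the near left one, then the almonds into the near right one (left and right as seen from the robot); leave out a kind whose scoop is empty, and keep each compartment under the spout until all its pieces lie in it. Set every emptied scoop back down level on the counter; at the end all three scoops stand so, with the carriage pulled fully out towards the robot, the lid fully down on the tin, and the jar, the mug and the brush on the counter left alone.

Things in the scene. Friction and masses are not known exactly. Their poses are not given: they have to be found in the camera images.
- spout (a point): Lower end (centre) of a fixed steel funnel, 86 mm above the counter. Bore 44 mm; its cone opens to a rim 151 mm above the counter, 108 mm across (102 inside). x axis: along slide_x, away from the robot; y: left. A bracket at heights 97 to 105 mm leads along +x to a column 120 to 150 mm beyond the spout axis, 105 mm high.
- slide_x (a joint): long slide of the carriage: 0 is fully out, at the stop nearest the robot; grows to 0.19 m along the spout's +x. The tin's centre is under the spout at 0.145 (with slide_y 0). Friction about 2.5 N, light damping; stays where it is left; both slides move freely together.
- slide_y (a joint): cross slide of the carriage: 0 is the middle, range -0.04 to +0.04 m, positive to the left (spout's +y). Friction about 2.5 N.
- tin (a point): centre of the underside of the open steel gift tin fixed on the carriage, 32 mm above the counter; axes as the spout's. Outside 121 (x) by 113 (y) by 45 mm high: rim 77 mm above the counter; 3 mm walls and partitions, all as high as the rim.
- cell_far (a point): floor centre of the single compartment in the far half of the tin, for truffles: 58 by 58 mm, 42 mm deep, 28.5 mm beyond the tin's centre. The blocks on its two sides are solid.
- cell_left (a point): floor centre of the near left compartment, for sugar cubes: 54 (x) by 52 (y) mm, 42 mm deep; at x -30.5, y +27.5 mm from the tin's centre.
- cell_right (a point): floor centre of the near right compartment, for almonds: 54 by 52 mm, 42 mm deep; at x -30.5, y -27.5 mm from the tin's centre.
- post (a point): grip point, 64 mm above the counter, on the upright black round post (20 mm thick, top at 80 mm) that drives the carriage. It stands on an arm (top 32 mm above the counter), 150 mm to the left (+y) of the tin's centre. Pinch it from above and drag the carriage in x and y.
- lid: loose steel lid, right way up; origin: centre of its lower edge. Outside 133 (x) by 125 (y), 16 mm high; skirt 12 mm deep, inside 127 by 119: 3 mm play on the tin. Seated: origin 33 mm above tin, x along the tin's x, either way round. Wooden handle on its middle, 50 (x) by 14 (y), 16 to 46 mm above the lower edge: pinch across y at 38 mm. 0.2 kg. May be knocked aside.
- scoop_truffles: loose steel scoop with 0 to 3 truffles in it (it may be empty), 70 x 68 x 36 mm, 3 mm walls, open towards its -x; origin: centre of underside, height 0 on the counter. Floor slopes 8 deg down to the back. Lip at x -35, height 16. Handle 14 x 14 mm, x +34 to +102, height 28 to 42: pinch across y at x +68, height 35. Empties when the mouth dips 50 to 60 deg (negative turn about its y). 0.12 kg.
- truffle1_center (a point): dark chocolate truffle, ball of 20 mm diameter, 12 g (this point is its centre); starts in scoop_truffles and may be absent.
- truffle2_center (a point): dark chocolate truffle, ball of 20 mm diameter, 12 g (this point is its centre); starts in scoop_truffles and may be absent.
- truffle3_center (a point): dark chocolate truffle, ball of 20 mm diameter, 12 g (this point is its centre); starts in scoop_truffles and may be absent.
- scoop_cubes: loose steel scoop with 0 to 3 cubes in it (it may be empty), 70 x 68 x 36 mm, 3 mm walls, open towards its -x; origin: centre of underside, height 0 on the counter. Floor slopes 8 deg down to the back. Lip at x -35, height 16. Handle 14 x 14 mm, x +34 to +102, height 28 to 42: pinch across y at x +68, height 35. Empties when the mouth dips 50 to 60 deg (negative turn about its y). 0.12 kg.
- cube1: white sugar cube, 14 mm, 12 g; origin in the middle of its underside; starts in scoop_cubes and may be absent.
- cube2: white sugar cube, 14 mm, 12 g; origin in the middle of its underside; starts in scoop_cubes and may be absent.
- cube3: white sugar cube, 14 mm, 12 g; origin in the middle of its underside; starts in scoop_cubes and may be absent.
- scoop_almonds: loose steel scoop with 0 to 3 almonds in it (it may be empty), 70 x 68 x 36 mm, 3 mm walls, open towards its -x; origin: centre of underside, height 0 on the counter. Floor slopes 8 deg down to the back. Lip at x -35, height 16. Handle 14 x 14 mm, x +34 to +102, height 28 to 42: pinch across y at x +68, height 35. Empties when the mouth dips 50 to 60 deg (negative turn about its y). 0.12 kg.
- almond1: brown sugared almond, round-ended rod 13 mm thick and 22 mm long (its x), 12 g; origin in the middle of its underside; starts in scoop_almonds and may be absent.
- almond2: brown sugared almond, round-ended rod 13 mm thick and 22 mm long (its x), 12 g; origin in the middle of its underside; starts in scoop_almonds and may be absent.
- almond3: brown sugared almond, round-ended rod 13 mm thick and 22 mm long (its x), 12 g; origin in the middle of its underside; starts in scoop_almonds and may be absent.
- jar: glass jar, standing or lying about on the counter; not part of the job, leave it alone.
- mug: white mug, standing or lying about on the counter; not part of the job, leave it alone.
- pastry_brush: pastry brush, standing or lying about on the counter; not part of the job, leave it alone.

How it is judged:
By the outcome, as a careful person would: the job done as asked, in the order asked, and still so for the second after the job is handed in, with the robot touching nothing.
Of truffle1, truffle2, truffle3, cube1, cube2, cube3, almond1, almond2, almond3 only 3 to 7 are there at a start; the rules pass over those that are not, and their reading is None.
At some moment in a run one of lid may be knocked a few centimetres aside while the robot is not near it.
It also fails if it takes over 210 s, if anything falls off the work surface, if the arm or the gripper's body presses on something with over 40 N, if the wrist force passes 120 N, or if a joint passes its speed limit or range.

### The arm

A 6-joint arm with a two-finger parallel gripper is mounted at the origin on the work surface. World frame = base frame: x ahead of the robot, y to its left, z up, the work surface at z = 0. Lengths are in m, angles in rad, forces in N, time in s.
With the tool pointing down it reaches from about 0.35 to 0.775 m from the base axis. Payload 7.3 kg.
Tool frame: the origin (TCP) lies on the centre line of the jaws, within the pads' length; the fingertips stand 14 mm ahead of it and the grasp point (between the pads) lies 5 mm behind it; z points along the fingers, y is the direction in which the jaws open and shut (so a half turn about z gives the same grasp; the last joint's range is limited). The gripper opens to 92 mm and grips with 3 to 60 N. Pads are 19 mm wide; open, the fingers measure 130 mm over their backs; the gripper's body (75 mm by 190 mm) begins 47 mm behind the grasp point.
Start: joints at [1.176, 0.342, 1.524, -0, 1.275, -0.146], TCP at [0.129, 0.509, 0.241] pointing down, gripper open.
Joint ranges: [-2.53, 2.53], [-0.77, 2.02], [0.04, 2.7], [-1, 4.14], [0.28, 2.66], [-3.11, 3.11]. Speed limits (rad/s): [2.57, 2.57, 3.14, 3.14, 3.14, 3.14].

### API

Orientations are given as [roll, pitch, yaw] about the fixed x, y, z axes, in that order (R = Rz(yaw) Ry(pitch) Rx(roll)).
In Python, from cell import telemetry, cams, robot gives the robot as it stands.
- The arm moves only by the tool servo_tool, never from a script. Its argument "targets" is text: rows parted by semicolons, each of 4 numbers parted by spaces: the shift along the tool's x, y, z in mm, then the turn about the tool's z in rad. In form: x y z yaw; .... A call has 1 to 20 rows; each row shifts and turns the pose as measured when the row begins, along the tool's axes as they then stand; what a row does not reach is not made up. A row lasts 1/8 s, in which the tool goes at most 62.5 mm and 10.7 degrees, less where a joint would pass 70% of its speed; a pose out of reach is approached as far as the arm can. A call with a gripper value outside its range is refused whole. "hand" is the opening, from 0 (shut) to 1 (fully open), set as the call begins (left out, the last holds). The fingers move at their own pace and stop on an object; "squeeze" is the grip in N (left out, the last holds). Time passes only in rows, so rows that do not move let the fingers close. It gives the time, the measured TCP pose, the force and the opening at its end, in the units of the state.
- telemetry.observe(): the state, without advancing time (a new reading comes with each control period).
- cams.read_camera(name): name is "scene" or "top" or "wrist"; returns a dict with "color" (480x640x3 uint8, red, green, blue), "K" (3x3 intrinsics, pixels), "k1" (the pictures are not rectified: a ray, as slopes to the right and down, at radius r is drawn at 1 + k1 r^2 times it, then the intrinsics apply), "R" (3x3) and "t" (3): a world point X has camera coordinates R X + t. Camera axes: x right, y down, z forward; pixel columns grow to the right and rows downward; lengths in m; the calibration is good to about 2 mm. A picture is of the moment at which its call begins. There is no depth.
- robot.hand_in(): hands the job in, once; it reports no verdict.
Trained networks look in a picture, given as the dict that the camera call returned (one of the last four; its "shot" number tells which), for a name from the list of things; names that differ only in an ending like _2 or _b are one class to them, and where a whole thing is asked for, a point or a joint stands for the part that bears it (a point fixed in the world has none). Each returns a list of dicts, best first, with "score" (0 to 1); they miss things now and then, are a little off and sometimes report something else, mostly with a low value. They report only what shows in the picture. A call takes as long as a camera call.
- cams.cut_out(picture, query): "region" (480x640 bool, what is visible of it) and "extent" ([centre column, centre row, width, height] in pixels, round what is visible of it).
The state is a dict: "time": time; "qpos": joint angles; "qvel": joint speeds; "joint_efforts": joint torques, N m; "tool_pos": TCP position; "tool_rot": TCP orientation; "contact_force": force on the tool from outside, world axes, zero at the start; "torque": the same for the moment, N m; "opening": finger opening in m.
Only numpy, scipy, OpenCV 4.12 (cv2) and the standard library are available. Lean on these libraries where they do the work, as an engineer would, in place of code of your own. Each camera call takes 0.05 s, during which the arm holds its last target.

## Working session

There is one attempt and no reset: what is moved stays moved. The work goes in short steps, Python scripts to look and compute and a tool call to move; the robot and the scene stay as the last step left them, time stands still between calls to the robot, and variables do not carry over. Pictures are saved under pics/ and viewed, and the job is handed in when it is done.

Besides the shell and the picture viewer there is one more tool, called after "Call:" as a command line: name --argument value ..., lists and objects as JSON in quotes. servo_tool: Moves the arm, as the interface text tells. Its arguments: {"type":"object","properties":{"targets":{"type":"string"},"hand":{"type":"number"},"squeeze":{"type":"number"}},"required":["targets"]}

```bash
ls; mkdir -p pics
cat > h.py <<'E'
import numpy as np, cv2, math
from cell import telemetry, cams, robot
from scipy.spatial.transform import Rotation as Ro
def save(c,n): cv2.imwrite('pics/'+n,c['color'][:,:,::-1])
def proj(c,X):
    p=np.asarray(c['R'])@np.asarray(X,float)+np.asarray(c['t']); s=p[:2]/p[2]; r2=s@s
    s=s*(1+c['k1']*r2); K=np.asarray(c['K']); return K[0,0]*s[0]+K[0,1]*s[1]+K[0,2],K[1,1]*s[1]+K[1,2]
def pix(c,u,v,z):
    K=np.asarray(c['K']); d=np.array([(u-K[0,2])/K[0,0],(v-K[1,2])/K[1,1]]); s=d.copy()
    for _ in range(20): s=d/(1+c['k1']*(s@s))
    R=np.asarray(c['R']); o=-R.T@np.asarray(c['t']); w=R.T@np.array([s[0],s[1],1]); 
    return o+w*(z-o[2])/w[2]
def st():
    s=telemetry.observe(); print('t',round(s['time'],2),'pos',np.round(s['tool_pos'],4),'rot',np.round(s['tool_rot'],3),'F',np.round(s['contact_force'],1),'op',round(s['opening'],4),'q',np.round(s['qpos'],2)); return s
def delta(target,yaw=None):
    "shift in tool frame mm"
    s=telemetry.observe(); r=s['tool_rot']; R=Ro.from_euler('xyz',r).as_matrix()
    return np.round(R.T@(np.array(target)-np.array(s['tool_pos']))*1000,1)
E
python3 - <<'E'
from h import *
s=st()
for n in ['scene','top','wrist']:
    c=cams.read_camera(n); save(c,n+'0.png'); print(n,c['k1'],np.round(c['K'],1).tolist(),'cam at',np.round(-np.asarray(c['R']).T@np.asarray(c['t']),3))
E
```

```text
pics
t 0.0 pos [0.1291 0.5085 0.24  ] rot [-3.14  -0.     2.893] F [ 0.7 -0.2 -0.6] op 0.0917 q [ 1.18  0.34  1.53  0.    1.28 -0.15]
scene -0.0014018255048806006 [[481.1, 0.0, 305.4], [0.0, 481.1, 242.6], [0.0, 0.0, 1.0]] cam at [1.236 0.567 1.034]
top 0.011578746005136196 [[465.4, 0.0, 314.1], [0.0, 465.4, 239.3], [0.0, 0.0, 1.0]] cam at [0.389 0.011 1.072]
wrist -0.04368288299897729 [[334.8, 0.0, 321.1], [0.0, 334.8, 238.8], [0.0, 0.0, 1.0]] cam at [0.062 0.526 0.384]
```

View pics/top0.png

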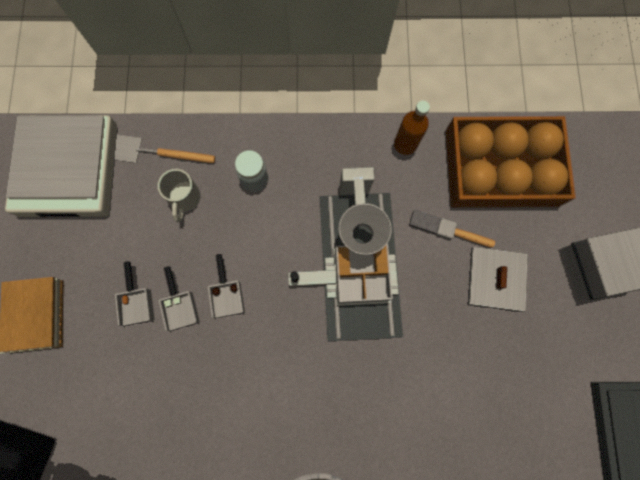

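View pics/scene0.png

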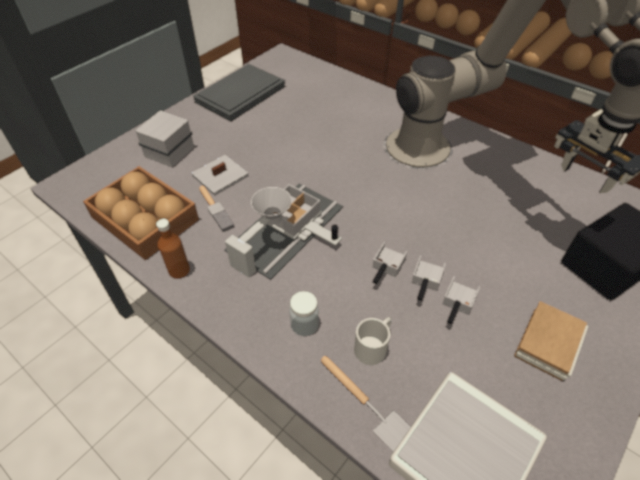

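Run:
```python
from h import *
c=cams.read_camera('top'); im=c['color'][:,:,::-1]
a=cv2.resize(im[240:340,90:270],None,fx=4.2,fy=4.2,interpolation=2); b=cv2.resize(im[160:345,280:420],None,fx=3.2,fy=3.2,interpolation=2)
cv2.imwrite('pics/a1.png',a);cv2.imwrite('pics/b1.png',b)
for q in ['scoop_truffles','scoop_cubes','scoop_almonds','truffle1_center','cube1','almond1','post','tin','lid','spout','jar','mug','pastry_brush']:
    r=cams.cut_out(c,q); 
    for x in r[:4]:
        e=x['extent']; print(q,round(x['score'],2),np.round(e,1),np.round(pix(c,e[0],e[1],{'post':.08,'tin':.077,'lid':.03}.get(q,0.03))[:2],3))
```

```text
scoop_truffles 0.86 [228.2 285.4  34.2  62.9] [0.513 0.2  ]
scoop_truffles 0.68 [340.9 275.8 107.1  69.4] [ 0.533 -0.053]
scoop_truffles 0.6 [497.  278.8  59.5  66.5] [ 0.525 -0.404]
scoop_truffles 0.5 [452.2 229.1  82.3  44.3] [ 0.64  -0.312]
scoop_cubes 0.94 [178.3 297.7  39.5  65.8] [0.486 0.31 ]
scoop_almonds 0.71 [340.6 275.1  99.3  53. ] [ 0.535 -0.053]
scoop_almonds 0.56 [137.4 294.6  36.4  63.4] [0.493 0.401]
scoop_almonds 0.16 [453.2 228.5  86.   41. ] [ 0.642 -0.314]
truffle1_center 0.52 [234.2 286.7   8.8  10.4] [0.51  0.186]
almond1 0.66 [344.6 275.1 109.5  60.9] [ 0.535 -0.062]
almond1 0.17 [170.2 302.    8.3   4.6] [0.476 0.327]
post 0.69 [339.2 273.3 103.1  61.6] [ 0.532 -0.047]
post 0.63 [252.6 172.2  30.3  40.5] [0.762 0.145]
post 0.33 [216.8 288.9   4.5   7.1] [0.499 0.215]
tin 0.65 [339.5 275.9 106.8  63.9] [ 0.526 -0.047]
lid 0.8 [498.4 280.1  61.2  66.1] [ 0.522 -0.407]
lid 0.48 [228.2 285.9  36.3  63.7] [0.512 0.2  ]
spout 0.65 [344.  254.6 113.2 175. ] [ 0.582 -0.061]
mug 0.93 [179.3 196.   44.4  56. ] [0.722 0.321]
mug 0.39 [452.2 227.7  84.2  40.6] [ 0.644 -0.312]
mug 0.23 [252.3 173.9  32.4  39.4] [0.776 0.152]
pastry_brush 0.95 [452.6 228.5  78.8  39.8] [ 0.642 -0.313]
pastry_brush 0.57 [341.9 274.9 102.5  60.1] [ 0.535 -0.056]
```

View pics/a1.png

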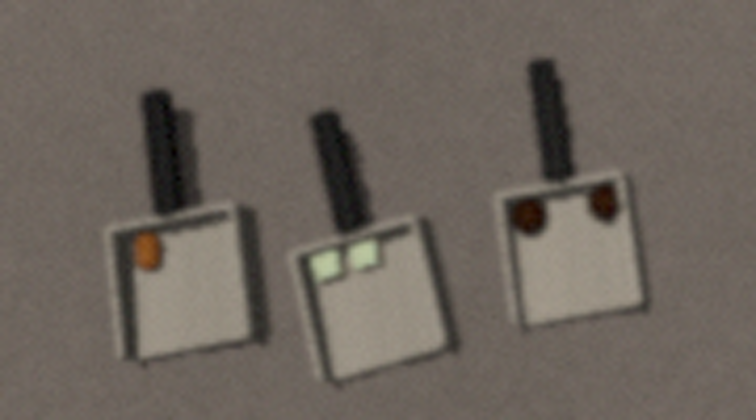

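View pics/b1.png

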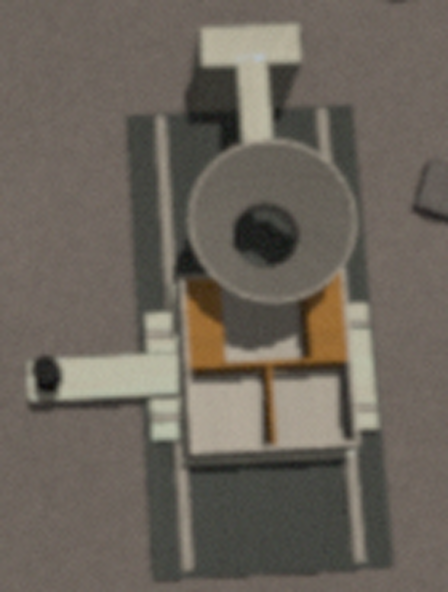

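Run:
```python
from h import *
c=cams.read_camera('top')
A=lambda p,z: pix(c,90+p[0]/4.2,240+p[1]/4.2,z)
B=lambda p,z: pix(c,280+p[0]/3.2,160+p[1]/3.2,z)
for n,p,q,co in [('tr',(558,178),(541,62),[(497,193),(624,172),(648,308),(520,326)]),('cu',(350,226),(324,114),[(292,254),(420,217),(453,348),(332,381)]),('al',(166,208),(154,92),[(108,231),(232,206),(264,340),(122,360)])]:
    a=A(p,.042);b=A(q,.042); d=(b-a)[:2]; y=math.atan2(d[1],d[0]); print(n,'handle',a[:2].round(4),b[:2].round(4),'len',np.linalg.norm(d).round(4),'yaw',round(y,3),'mid',((a+b)/2)[:2].round(4))
    C=[A(k,.036) for k in co]; print([k[:2].round(3).tolist() for k in C]); e=(C[0]-C[1])[:2]; print(' width',np.linalg.norm(e).round(3),'yaw by back', round(math.atan2(e[1],e[0])-math.pi/2,3))
print('post',B((46,370),.08))
print('rim ctr',[B(k,.151).round(3).tolist() for k in [(187,215),(357,220),(270,140),(265,302)]])
print('tin corners',[B(k,.077).round(3).tolist() for k in [(188,456),(352,454),(180,282),(345,285)]])
print('bore',B((266,234),.086))
c0=cams.cut_out(c,'lid')[0]; m=c0['region']; ys,xs=np.nonzero(m); r=cv2.minAreaRect(np.c_[xs,ys].astype(np.float32)); print(r,[pix(c,*k,.016).round(3).tolist() for k in cv2.boxPoints(r)])
b=c['color'][240:320,460:540,::-1]; cv2.imwrite('pics/lid1.png',cv2.resize(b,None,fx=6,fy=6,interpolation=2))
```

```text
tr handle [0.518  0.2095] [0.5803 0.2209] len 0.0633 yaw 0.181 mid [0.5492 0.2152]
[[0.511, 0.243], [0.522, 0.176], [0.45, 0.161], [0.441, 0.228]]
 width 0.068 yaw by back 0.161
cu handle [0.4933 0.3175] [0.5527 0.3349] len 0.062 yaw 0.284 mid [0.523  0.3262]
[[0.479, 0.349], [0.498, 0.283], [0.43, 0.262], [0.414, 0.324]]
 width 0.069 yaw by back 0.281
al handle [0.5032 0.4144] [0.565  0.4258] len 0.0628 yaw 0.181 mid [0.5341 0.4201]
[[0.492, 0.446], [0.505, 0.382], [0.435, 0.36], [0.425, 0.433]]
 width 0.065 yaw by back 0.198
post [0.52707219 0.04953259 0.08      ]
rim ctr [[0.616, -0.043, 0.151], [0.612, -0.151, 0.151], [0.666, -0.097, 0.151], [0.56, -0.091, 0.151]]
tin corners [[0.47, -0.045, 0.077], [0.47, -0.154, 0.077], [0.587, -0.041, 0.077], [0.585, -0.154, 0.077]]
bore [ 0.6186615  -0.09987009  0.086     ]
((498.0310363769531, 279.1275939941406), (58.879249572753906, 60.207977294921875), 4.763641834259033) [[0.464, -0.335, 0.016], [0.602, -0.357, 0.016], [0.59, -0.491, 0.016], [0.453, -0.466, 0.016]]
```

View pics/lid1.png

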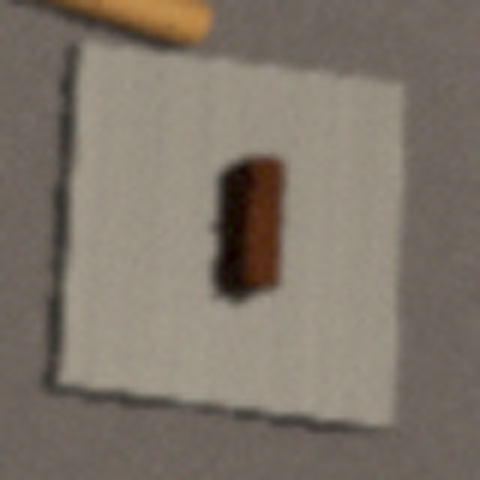

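Call:
servo_tool --targets "0 0 0 0.165;0 0 0 0.165;0 0 0 0.165;0 0 0 0.165;0 0 0 0.165;0 0 0 0.165;0 0 0 0.165;0 0 0 0.165;0 0 0 0" --hand 0.6 --squeeze 40

```text
time: 2.08
tool_pos: [0.1292, 0.5088, 0.2408]
tool_rot: [3.142, -0.0, 1.531]
contact_force: [-0.2, -0.9, 0.3]
opening: 0.0547
```

Run:
```python
from h import *
c=cams.read_camera('top')
B=lambda p,z: pix(c,280+p[0]/3.2,160+p[1]/3.2,z)
P=[B(k,.012)[:2].round(3) for k in [(127,115),(352,106),(392,566),(155,580)]]; print(P)
for a,b in ((3,0),(2,1)): d=P[b]-P[a]; print('yaw',math.atan2(d[1],d[0]))
for a,b in ((1,0),(2,3)): d=P[b]-P[a]; print('yaw y',math.atan2(-d[0],d[1]))
s=st(); print(delta([.527,.050,.15]))
```

```text
[array([ 0.727, -0.007]), array([ 0.734, -0.175]), array([ 0.398, -0.189]), array([ 0.389, -0.024])]
yaw 0.05025351154633967
yaw 0.04164257909858846
yaw y 0.04164257909858846
yaw y 0.054491456240731234
t 2.12 pos [0.1292 0.5088 0.2408] rot [-3.142 -0.     1.533] F [-0.6 -0.3 -0.9] op 0.055 q [1.18 0.34 1.52 0.   1.28 1.21]
[-443.5  414.9   90.7]
```

Call:
servo_tool --targets "-36 34 0 -0.084;-36 34 0 0;-36 34 0 0;-36 34 0 0;-36 34 0 0;-36 34 0 0;-36 34 0 0;-36 34 0 0;-36 34 0 0;-36 34 0 0;-36 34 0 0;0 0 0 0"

```text
time: 3.62
tool_pos: [0.5393, 0.1253, 0.2413]
tool_rot: [3.137, -0.003, 1.667]
contact_force: [0.1, 1.0, 0.8]
opening: 0.055
```

Run:
```python
from h import *
s=st(); print(delta([.527,.050,.14]))
c=cams.read_camera('wrist'); save(c,'w1.png')
```

```text
t 3.62 pos [0.5393 0.1253 0.2413] rot [ 3.137e+00 -3.000e-03  1.667e+00] F [0.1 1.  0.8] op 0.055 q [ 0.09  0.39  1.45  0.    1.3  -0.01]
[-74.  -19.9 101. ]
```

View pics/w1.png

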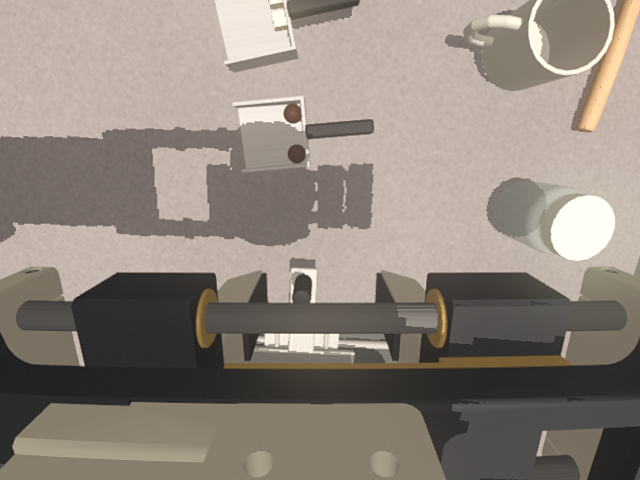

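Call:
servo_tool --targets "-20 -5 15 0.025;-20 -5 15 0.025;-20 -5 20 0;-14 -5 20 0;0 0 20 0;0 0 0 0"

```text
time: 4.42
tool_pos: [0.5186, 0.0562, 0.1499]
tool_rot: [3.138, -0.006, 1.636]
contact_force: [-1.0, 0.1, -0.6]
opening: 0.0552
```

Run:
```python
from h import *
s=st(); print(delta([.527,.050,.059]))
c=cams.read_camera('top'); save(c,'t2.png'); cv2.imwrite('pics/t2.png',cv2.resize(c['color'][200:320,240:400,::-1],None,fx=4.5,fy=4.5,interpolation=2))
```

```text
t 4.42 pos [0.5186 0.0562 0.1499] rot [ 3.138 -0.006  1.636] F [-1.   0.1 -0.6] op 0.0552 q [-0.04  0.43  1.67  0.01  1.05 -0.11]
[-7.2  7.7 90.9]
```

View pics/t2.png

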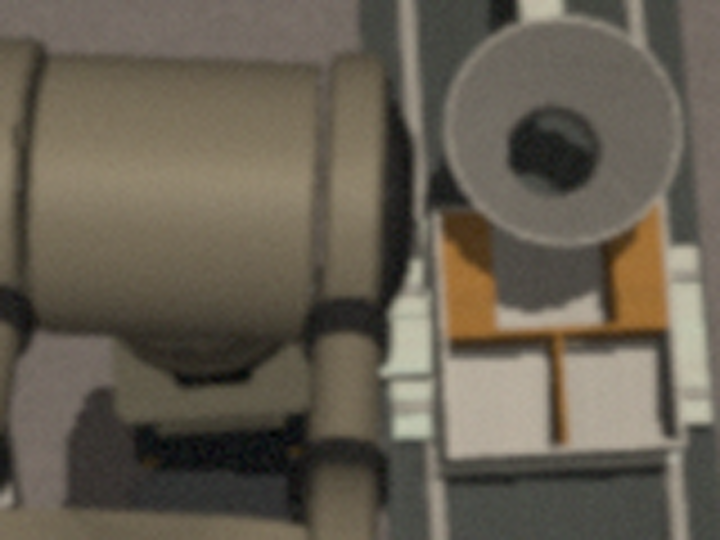

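Call:
servo_tool --targets "-7 8 20 0.02;0 0 20 0;0 0 20 0;0 0 18 0;0 0 10 0;0 0 0 0"

```text
time: 5.22
tool_pos: [0.5324, 0.0541, 0.0681]
tool_rot: [3.124, -0.005, 1.625]
contact_force: [-0.3, 0.1, 0.1]
opening: 0.0547
```

Run:
```python
from h import *
s=st(); print(delta([.527,.050,.059]))
c=cams.read_camera('scene'); cv2.imwrite('pics/s2.png',cv2.resize(c['color'][150:300,220:420,::-1],None,fx=4,fy=4,interpolation=2))
```

```text
t 5.22 pos [0.5324 0.0541 0.0681] rot [ 3.124 -0.005  1.625] F [-0.3  0.1  0.1] op 0.0547 q [-0.05  0.55  1.72  0.01  0.85 -0.11]
[-3.9 -5.8  9. ]
```

View pics/s2.png

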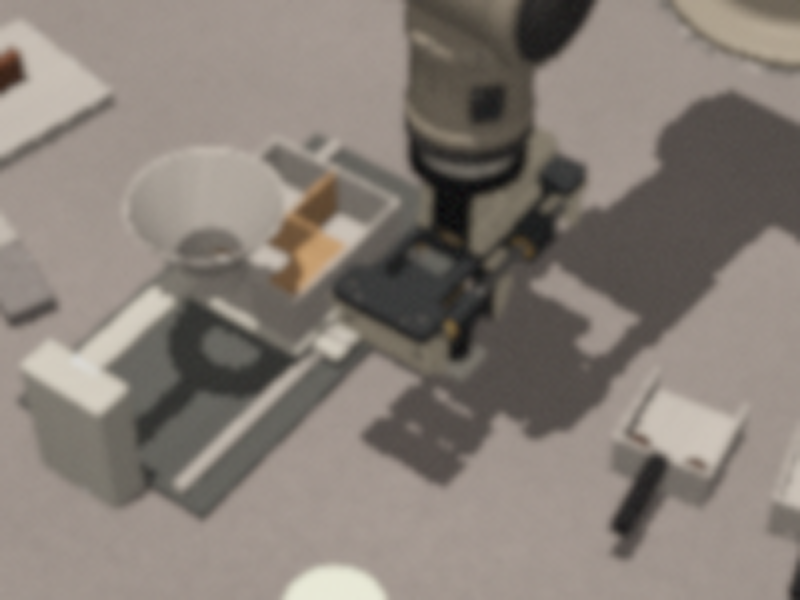

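Call:
servo_tool --targets "-4 -6 5 0;0 0 5 0;0 0 0 0"

```text
time: 5.65
tool_pos: [0.5276, 0.0495, 0.0594]
tool_rot: [3.12, -0.005, 1.626]
contact_force: [0.1, -0.3, -0.4]
opening: 0.0549
```

Call:
servo_tool --targets "0 0 0 0;0 0 0 0;0 0 0 0;0 0 0 0" --hand 0 --squeeze 30

```text
time: 6.15
tool_pos: [0.5277, 0.0495, 0.0597]
tool_rot: [3.12, -0.005, 1.626]
contact_force: [0.9, 0.4, 1.5]
opening: 0.0194
```

Run:
```python
from h import *
s=st()
```

```text
t 6.15 pos [0.5277 0.0495 0.0597] rot [ 3.12  -0.005  1.626] F [0.9 0.4 1.5] op 0.0194 q [-0.06  0.56  1.75  0.01  0.81 -0.12]
```

Call:
servo_tool --targets "0 -15 0 0;0 -15 0 0;0 -15 0 0;0 -12 0 0;0 -6 0 0;0 -6 0 0;0 -6 0 0;0 0 0 0"

```text
time: 7.15
tool_pos: [0.4613, 0.0459, 0.0598]
tool_rot: [3.097, -0.004, 1.624]
contact_force: [0.4, 2.9, -3.4]
opening: 0.0198
```

Call:
servo_tool --targets "0 -4 0 0;0 -4 0 0;0 0 0 0"

```text
time: 7.52
tool_pos: [0.4613, 0.0453, 0.0598]
tool_rot: [3.08, -0.003, 1.623]
contact_force: [-0.2, 2.6, 2.4]
opening: 0.0204
```

Run:
```python
from h import *
s=st(); print(delta([.5777,.0511,.0595]))
```

```text
t 7.53 pos [0.4613 0.0453 0.0598] rot [ 3.080e+00 -3.000e-03  1.623e+00] F [-0.2  2.6  2.4] op 0.0204 q [-0.08  0.45  1.96  0.02  0.67 -0.14]
[ -0.3 116.3   7.5]
```

Call:
servo_tool --targets "0 15 1 0;0 15 1 0;0 15 1 0;0 15 1 0;0 15 1 0;0 15 1 0;0 14 1 0;0 12 0 0;0 0 0 0"

```text
time: 8.65
tool_pos: [0.5698, 0.0503, 0.0598]
tool_rot: [3.104, -0.003, 1.623]
contact_force: [3.0, 1.5, 4.0]
opening: 0.0198
```

Run:
```python
from h import *
s=st(); print(delta([.5777,.0511,.0595]))
```

```text
t 8.65 pos [0.5698 0.0503 0.0598] rot [ 3.104e+00 -3.000e-03  1.623e+00] F [3.  1.5 4. ] op 0.0198 q [-0.05  0.61  1.64  0.01  0.85 -0.11]
[0.4 7.9 0.6]
```

Call:
servo_tool --targets "0 6 0 0;0 3 0 0;0 0 0 0"

```text
time: 9.02
tool_pos: [0.5768, 0.0506, 0.0598]
tool_rot: [3.108, -0.003, 1.623]
contact_force: [0.5, -0.1, 3.2]
opening: 0.0201
```

Run:
```python
from h import *
s=st(); print(delta([.5777,.0511,.0595]))
```

```text
t 9.03 pos [0.5768 0.0506 0.0598] rot [ 3.108e+00 -3.000e-03  1.623e+00] F [ 0.5 -0.1  3.2] op 0.0201 q [-0.05  0.62  1.62  0.01  0.87 -0.11]
[0.4 1.  0.3]
```

Call:
servo_tool --targets "0 0 0 0;0 0 0 0;0 0 -30 0;0 0 -35 0;0 0 -35 0;0 0 -35 0;0 0 0 -0.17;0 0 0 -0.17;0 0 0 -0.17;0 0 0 -0.17;0 0 0 -0.17;0 0 0 -0.17;0 0 0 -0.17;0 0 0 -0.17;0 0 0 -0.17;0 0 0 -0.17;0 0 0 0" --hand 0.5

```text
time: 11.15
tool_pos: [0.5725, 0.0492, 0.1959]
tool_rot: [-3.136, 0.036, -2.905]
contact_force: [0.1, -0.0, 0.3]
opening: 0.0458
```

Run:
```python
from h import *
s=st(); print(delta([.549,.215,.10]))
c=cams.read_camera('top'); save(c,'t3.png')
```

```text
t 11.15 pos [0.5725 0.0492 0.1959] rot [-3.136  0.036 -2.905] F [ 0.1 -0.   0.3] op 0.0458 q [-0.05  0.45  1.49  0.01  1.17 -1.86]
[-12.6 167.1  95.5]
```

View pics/t3.png

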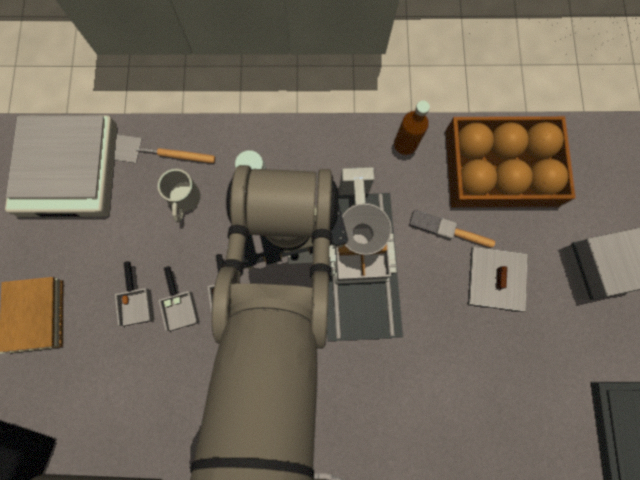

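Call:
servo_tool --targets "0 32 0 0.065;-2 32 5 0;-2 32 15 0;-2 32 15 0;-2 30 15 0;-2 7 15 0;0 0 10 0;0 0 0 0"

```text
time: 12.2
tool_pos: [0.5577, 0.2162, 0.1181]
tool_rot: [-3.139, 0.039, -3.001]
contact_force: [-0.3, -0.3, -0.0]
opening: 0.0458
```

Run:
```python
from h import *
s=st(); print(delta([.549,.215,.03]))
c=cams.read_camera('wrist'); save(c,'w3.png')
```

```text
t 12.2 pos [0.5577 0.2162 0.1181] rot [-3.139  0.039 -3.001] F [-0.3 -0.3 -0. ] op 0.0458 q [ 0.25  0.57  1.51 -0.01  1.02 -1.46]
[12.2  0.3 87.6]
```

View pics/w3.png

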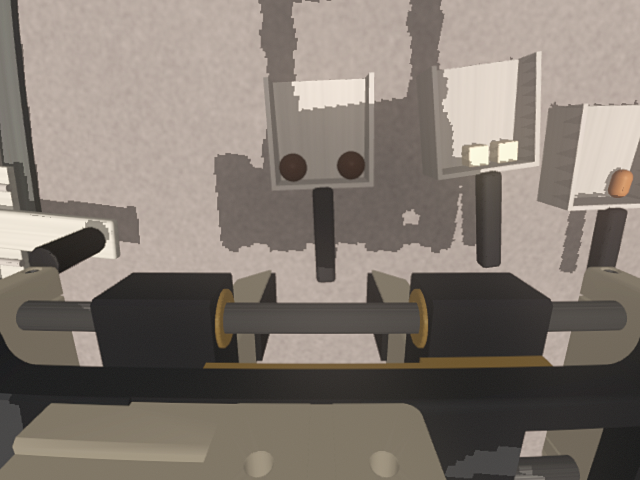

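Call:
servo_tool --targets "4 0 18 -0.03;4 0 18 0;4 0 18 0;2 0 15 0;0 0 12 0;0 0 6 0;0 0 0 0"

```text
time: 13.12
tool_pos: [0.5526, 0.2103, 0.0328]
tool_rot: [-3.138, 0.049, -2.978]
contact_force: [0.1, 0.1, 0.5]
opening: 0.0457
```

Run:
```python
from h import *
s=st(); print(delta([.549,.215,.03]))
c=cams.read_camera('wrist'); save(c,'w4.png')
```

```text
t 13.12 pos [0.5526 0.2103 0.0328] rot [-3.138  0.049 -2.978] F [0.1 0.1 0.5] op 0.0457 q [ 0.24  0.67  1.61 -0.01  0.81 -1.49]
[2.9 5.2 2.6]
```

View pics/w4.png

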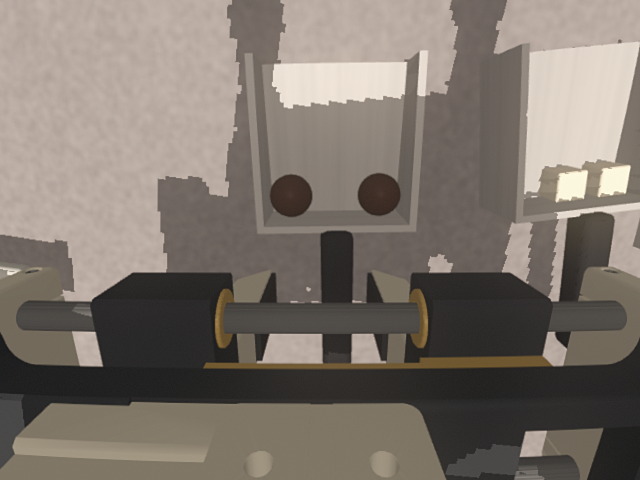

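Call:
servo_tool --targets "2 3 2 0;1 3 1 0;0 0 0 0"

```text
time: 13.55
tool_pos: [0.5493, 0.2166, 0.0308]
tool_rot: [-3.138, 0.052, -2.978]
contact_force: [-0.1, 0.8, -0.6]
opening: 0.0458
```

Call:
servo_tool --targets "0 0 0 0;0 0 0 0;0 0 0 0;0 0 0 0;0 0 -8 0;0 0 -8 0;0 0 0 0" --hand 0 --squeeze 50

```text
time: 14.42
tool_pos: [0.5485, 0.2166, 0.0482]
tool_rot: [-3.138, 0.052, -2.978]
contact_force: [-0.4, -0.4, -1.9]
opening: 0.0136
```

Run:
```python
from h import *
s=st()
c=cams.read_camera('wrist'); save(c,'w5.png')
```

```text
t 14.43 pos [0.5485 0.2166 0.0482] rot [-3.138  0.052 -2.978] F [-0.4 -0.4 -1.9] op 0.0136 q [ 0.25  0.64  1.61 -0.01  0.84 -1.48]
```

View pics/w5.png

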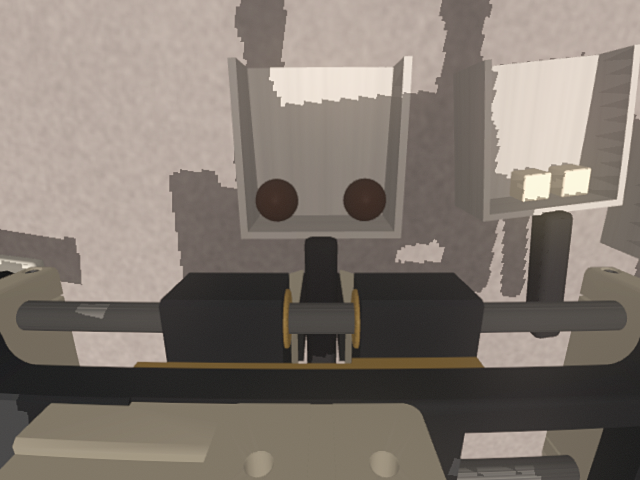

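Call:
servo_tool --targets "0 0 -15 0;0 0 -25 0;0 0 -30 0;0 0 -30 0;0 0 -30 0;0 0 -30 0;0 0 -25 0;0 0 -15 0;0 0 0 0"

```text
time: 15.6
tool_pos: [0.5365, 0.2153, 0.261]
tool_rot: [-3.138, 0.056, -2.978]
contact_force: [0.2, 0.1, -2.1]
opening: 0.0137
```

Run:
```python
from h import *
s=st(); print(delta([.672,-.088,.245]))
c=cams.read_camera('wrist'); save(c,'w6.png')
```

```text
t 15.6 pos [0.5365 0.2153 0.261 ] rot [-3.138  0.056 -2.978] F [ 0.2  0.1 -2.1] op 0.0137 q [ 0.25  0.4   1.39 -0.01  1.3  -1.48]
[ -83.1 -321.3   21.8]
```

View pics/w6.png

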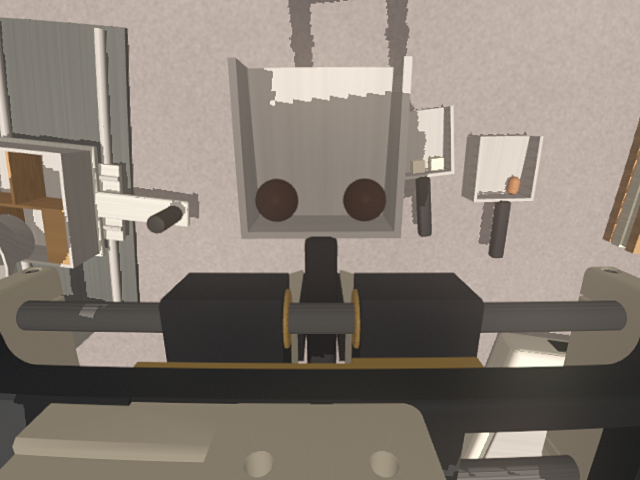

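Call:
servo_tool --targets "-3 -12 0 0;-6 -24 0 0;-8 -30 0 0;-8 -30 0 0;-8 -30 0 0;-8 -30 0 0;-8 -30 0 0;-8 -30 0 0;-8 -30 2 0;-8 -30 3 0;-7 -25 3 0;-3 -12 3 0;0 0 0 0"

```text
time: 17.27
tool_pos: [0.6695, -0.0996, 0.2389]
tool_rot: [-3.142, 0.03, -2.981]
contact_force: [0.5, -0.0, -1.3]
opening: 0.0135
```

Run:
```python
from h import *
s=st(); print(delta([.672,-.088,.245]))
```

```text
t 17.27 pos [ 0.6695 -0.0996  0.2389] rot [-3.142  0.03  -2.981] F [ 0.5 -0.  -1.3] op 0.0135 q [-0.27  0.62  1.08  0.01  1.42 -2.  ]
[-4.5 11.  -6. ]
```

Call:
servo_tool --targets "-3 6 -3 0;-2 5 -3 0;0 0 0 0"

```text
time: 17.65
tool_pos: [0.6723, -0.0844, 0.2461]
tool_rot: [3.141, 0.03, -2.979]
contact_force: [0.2, -0.2, -1.6]
opening: 0.0136
```

Run:
```python
from h import *
s=st(); print(delta([.672,-.088,.245]))
c=cams.read_camera('wrist'); save(c,'w7.png')
c=cams.read_camera('scene'); cv2.imwrite('pics/s7.png',cv2.resize(c['color'][100:300,150:400,::-1],None,fx=3,fy=3,interpolation=2))
```

```text
t 17.65 pos [ 0.6723 -0.0844  0.2461] rot [ 3.141  0.03  -2.979] F [ 0.2 -0.2 -1.6] op 0.0136 q [-0.24  0.61  1.06  0.01  1.44 -1.98]
[ 0.9 -3.5  1.1]
```

View pics/w7.png

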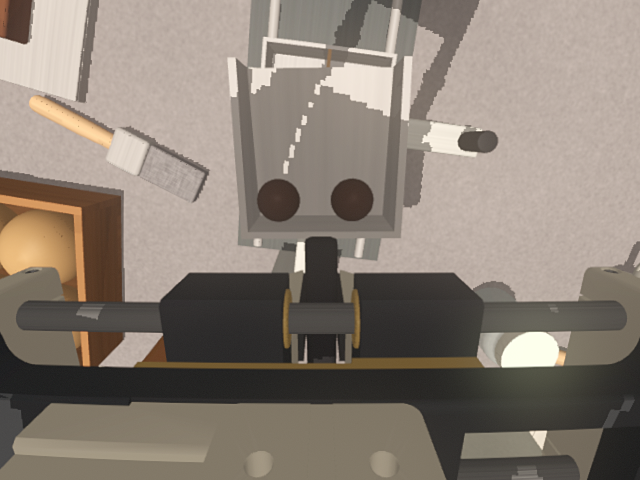

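View pics/s7.png

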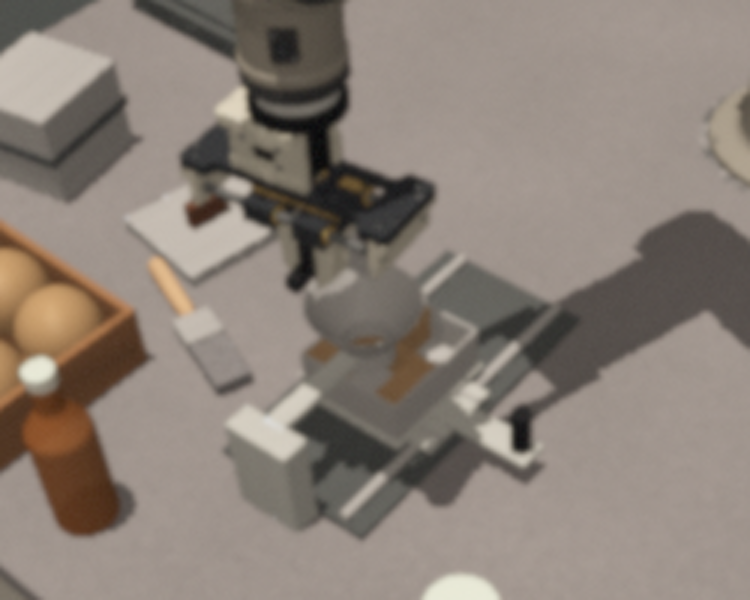

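Call:
servo_tool --targets "0 -3 0 0;0 0 0 0" --squeeze 20

```text
time: 18.0
tool_pos: [0.6725, -0.0881, 0.2459]
tool_rot: [3.141, 0.03, -2.979]
contact_force: [0.9, -0.3, -1.7]
opening: 0.0138
```

```bash
cat > w.py <<'E'
from h import *
import sys
s=st()
c=cams.read_camera('wrist'); cv2.imwrite('pics/'+sys.argv[1]+'.png',cv2.resize(c['color'][0:370,120:520,::-1],None,fx=1.2,fy=1.2))
E
python3 w.py w8
```

```text
t 18.0 pos [ 0.6725 -0.0881  0.2459] rot [ 3.141  0.03  -2.979] F [ 0.9 -0.3 -1.7] op 0.0138 q [-0.25  0.62  1.06  0.01  1.44 -1.98]
```

View pics/w8.png

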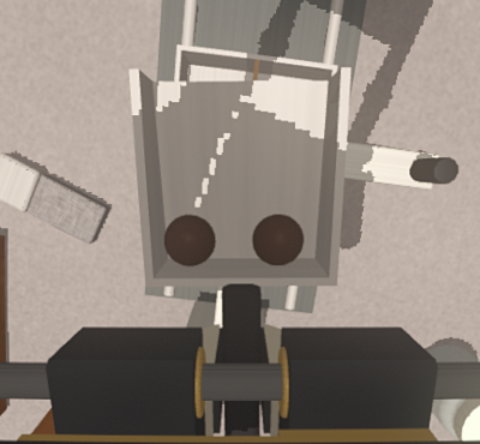

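Still level at 20 N. Lower.

Call:
servo_tool --targets "0 0 0 0;0 0 0 0" --squeeze 10

```text
time: 18.3
tool_pos: [0.6724, -0.0882, 0.2457]
tool_rot: [3.141, 0.03, -2.979]
contact_force: [0.7, -0.2, -1.8]
opening: 0.014
```

```bash
python3 w.py w9
```

```text
t 18.3 pos [ 0.6724 -0.0882  0.2457] rot [ 3.141  0.03  -2.979] F [ 0.7 -0.2 -1.8] op 0.014 q [-0.25  0.62  1.06  0.01  1.44 -1.98]
```

View pics/w9.png

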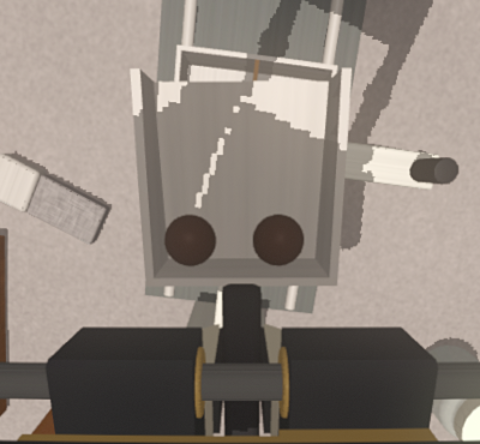

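Call:
servo_tool --targets "0 0 0 0" --squeeze 5

```text
time: 18.48
tool_pos: [0.6724, -0.0882, 0.2457]
tool_rot: [3.141, 0.029, -2.979]
contact_force: [-0.2, -0.2, -0.9]
opening: 0.0142
```

```bash
python3 w.py w10
```

```text
t 18.48 pos [ 0.6724 -0.0882  0.2457] rot [ 3.141  0.029 -2.979] F [-0.2 -0.2 -0.9] op 0.0142 q [-0.25  0.62  1.06  0.01  1.44 -1.98]
```

View pics/w10.png

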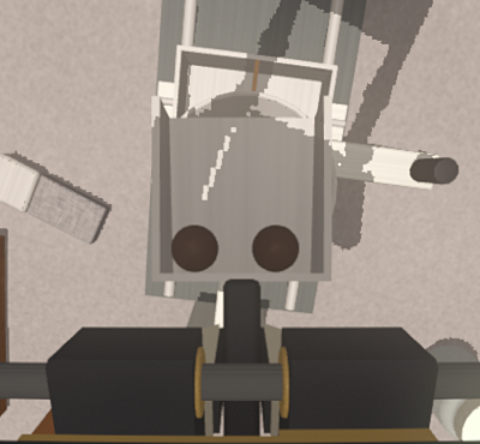

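Call:
servo_tool --targets "-16 0 12 0;0 0 0 0" --squeeze 5

```text
time: 18.77
tool_pos: [0.6887, -0.0856, 0.2342]
tool_rot: [3.141, 0.03, -2.979]
contact_force: [-0.0, 0.6, -0.8]
opening: 0.0141
```

```bash
python3 w.py w11
```

```text
t 18.77 pos [ 0.6887 -0.0856  0.2342] rot [ 3.141  0.03  -2.979] F [-0.   0.6 -0.8] op 0.0141 q [-0.24  0.66  1.02  0.01  1.44 -1.97]
```

View pics/w11.png

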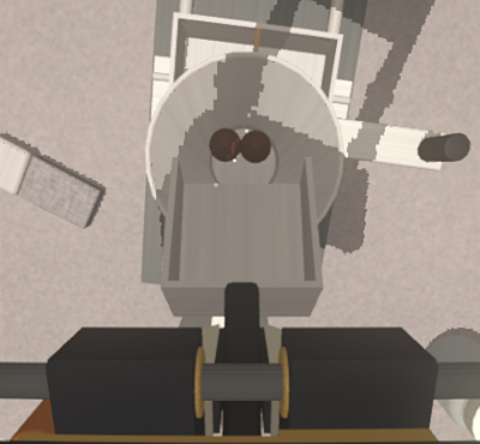

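Call:
servo_tool --targets "0 0 -4 0;0 0 -10 0;0 0 -15 0;0 0 0 0;0 0 0 0" --squeeze 20

```text
time: 19.45
tool_pos: [0.6874, -0.0865, 0.2696]
tool_rot: [-3.14, 0.034, -2.98]
contact_force: [0.1, 0.2, -1.5]
opening: 0.0138
```

```bash
python3 w.py w12
```

```text
t 19.45 pos [ 0.6874 -0.0865  0.2696] rot [-3.14   0.034 -2.98 ] F [ 0.1  0.2 -1.5] op 0.0138 q [-0.24  0.63  0.96  0.01  1.51 -1.97]
```

View pics/w12.png

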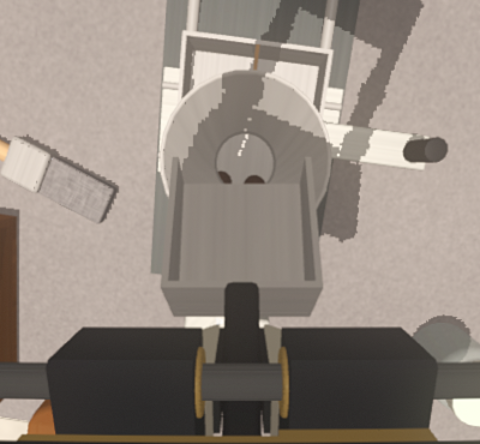

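Run:
```python
from h import *
s=st(); print(delta([.505,.209,.27]))
c=cams.read_camera('top'); cv2.imwrite('pics/t12.png',cv2.resize(c['color'][150:350,90:420,::-1],None,fx=2.4,fy=2.4,interpolation=2))
c=cams.read_camera('scene'); cv2.imwrite('pics/s12.png',cv2.resize(c['color'][100:300,150:400,::-1],None,fx=3,fy=3,interpolation=2))
```

```text
t 19.5 pos [ 0.6875 -0.0865  0.2697] rot [-3.14   0.035 -2.98 ] F [-0.1  1.3 -1.3] op 0.0139 q [-0.24  0.63  0.96  0.01  1.51 -1.97]
[132.4 321.   -5.5]
```

View pics/s12.png

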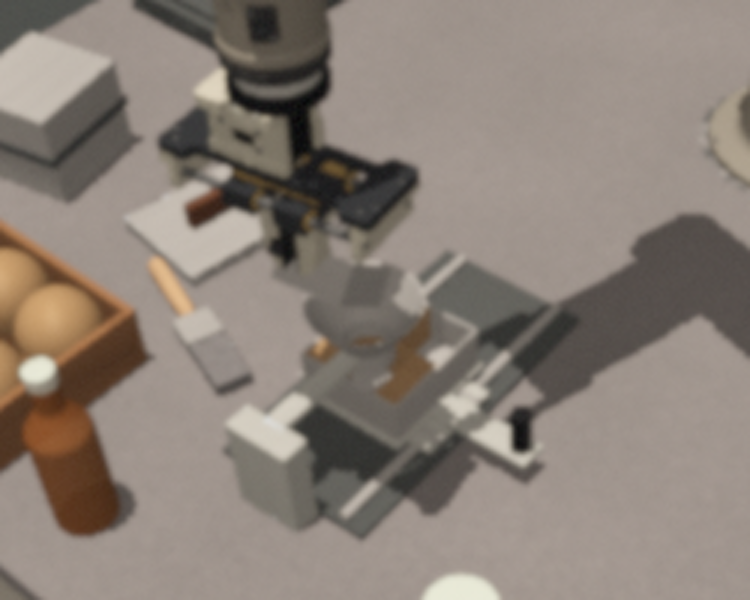

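Call:
servo_tool --targets "6 15 -3 0;13 31 -2 0;13 31 0 0;13 31 0 0;13 31 0 0;13 31 0 0;13 31 0 0;13 31 0 0;13 31 0 0;13 31 0 0;9 20 0 0;0 0 0 0" --squeeze 20

```text
time: 21.1
tool_pos: [0.4901, 0.2192, 0.2694]
tool_rot: [3.138, 0.03, -2.975]
contact_force: [1.0, -1.2, -1.0]
opening: 0.0138
```

```bash
python3 w.py w13
python3 - <<'E'
from h import *
print(delta([.505,.209,.12]))
c=cams.read_camera('scene'); cv2.imwrite('pics/s13.png',cv2.resize(c['color'][100:350,300:540,::-1],None,fx=3,fy=3,interpolation=2))
E
```

```text
t 21.1 pos [0.4901 0.2192 0.2694] rot [ 3.138  0.03  -2.975] F [ 1.  -1.2 -1. ] op 0.0138 q [ 0.28  0.33  1.47 -0.    1.32 -1.46]
[ -8.1 -12.2 149.7]
```

View pics/w13.png

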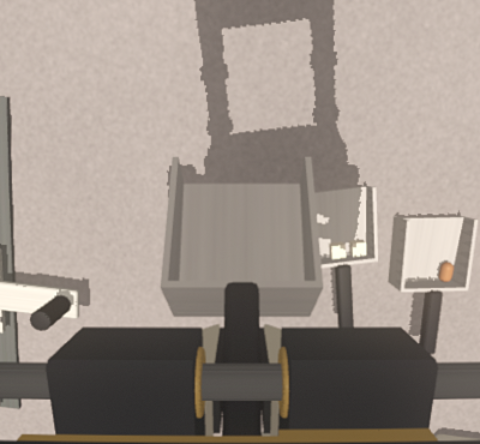

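View pics/s13.png

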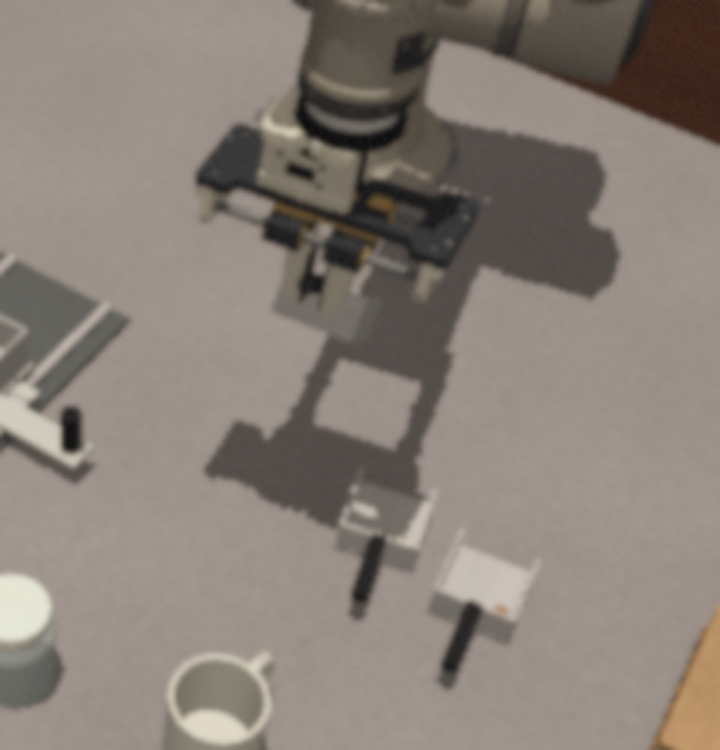

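Call:
servo_tool --targets "-3 -5 20 0;-3 -5 28 0;-2 -4 28 0;0 0 28 0;0 0 24 0;0 0 18 0;0 0 8 0;0 0 0 0" --squeeze 15

```text
time: 22.2
tool_pos: [0.511, 0.1995, 0.1117]
tool_rot: [3.14, 0.034, -2.985]
contact_force: [0.2, -0.3, -0.6]
opening: 0.0139
```

Run:
```python
from h import *
st()
c=cams.read_camera('scene'); cv2.imwrite('pics/s14.png',cv2.resize(c['color'][180:330,300:500,::-1],None,fx=4,fy=4,interpolation=2))
```

```text
t 22.2 pos [0.511  0.1995 0.1117] rot [ 3.14   0.034 -2.985] F [ 0.2 -0.3 -0.6] op 0.0139 q [ 0.23  0.5   1.66 -0.    0.94 -1.49]
```

View pics/s14.png

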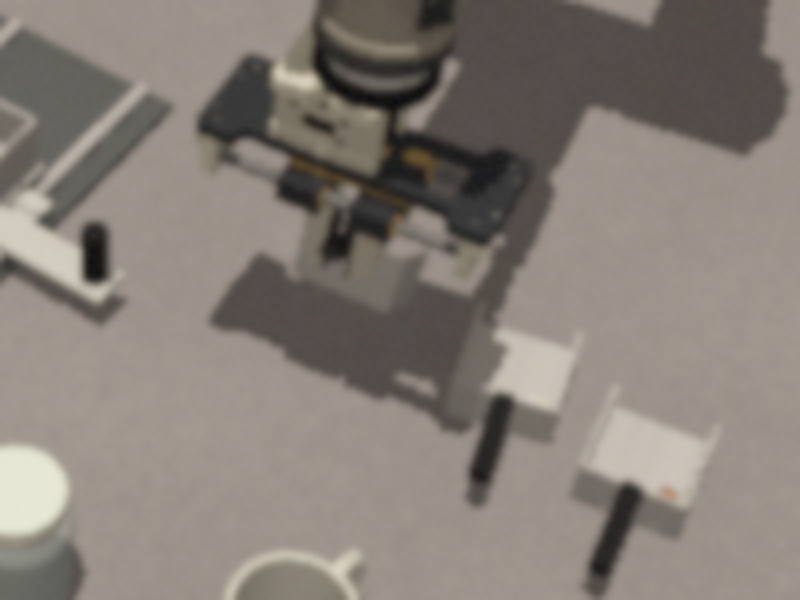

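Call:
servo_tool --targets "0 0 8 0;0 0 8 0;-4 0 7 0;-6 0 7 0;-6 0 7 0;-6 0 7 0;-6 0 7 0;-6 0 7 0;0 0 0 0" --squeeze 8

```text
time: 23.38
tool_pos: [0.5521, 0.2062, 0.0539]
tool_rot: [3.14, 0.041, -2.985]
contact_force: [-0.0, 0.2, 0.8]
opening: 0.0139
```

```bash
python3 w.py w15
python3 - <<'E'
from h import *
c=cams.read_camera('scene'); cv2.imwrite('pics/s15.png',cv2.resize(c['color'][180:330,300:500,::-1],None,fx=4,fy=4,interpolation=2))
E
```

```text
t 23.38 pos [0.5521 0.2062 0.0539] rot [ 3.14   0.041 -2.985] F [-0.   0.2  0.8] op 0.0139 q [ 0.23  0.64  1.6  -0.    0.86 -1.5 ]
```

View pics/s15.png

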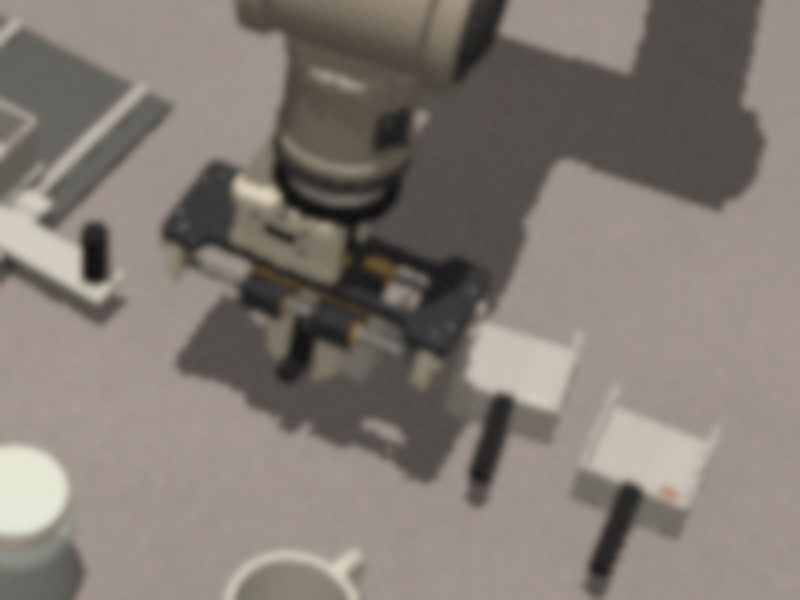

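View pics/w15.png

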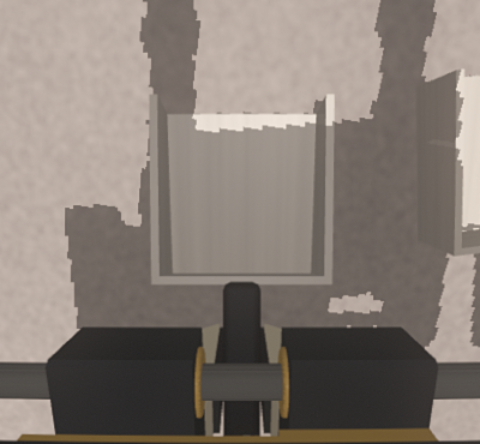

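Call:
servo_tool --targets "-1 0 6 0;-1 0 6 0;0 0 6 0;0 0 6 0;0 0 4 0;0 0 0 0" --squeeze 8

```text
time: 24.22
tool_pos: [0.5583, 0.2074, 0.0271]
tool_rot: [3.14, 0.05, -2.985]
contact_force: [-0.6, -0.4, 0.8]
opening: 0.0139
```

```bash
python3 w.py w16
```

```text
t 24.23 pos [0.5583 0.2074 0.0271] rot [ 3.14   0.05  -2.985] F [-0.6 -0.4  0.8] op 0.0139 q [ 0.23  0.68  1.6  -0.    0.8  -1.5 ]
```

View pics/w16.png

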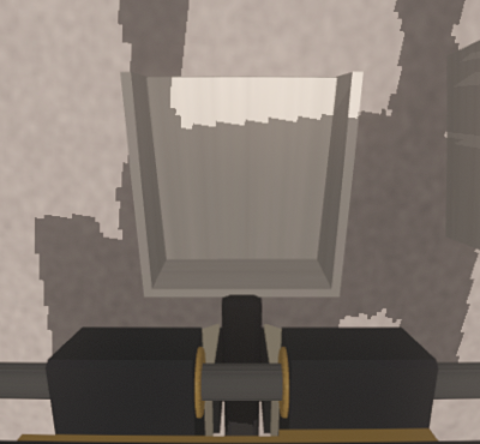

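Call:
servo_tool --targets "0 0 0 0;0 0 0 0;0 0 0 0;0 0 -15 0;0 0 -30 0;0 0 -35 0;0 0 -35 0;0 0 0 0.17;0 0 0 0.17;0 0 0 0.17;0 0 0 0.17;0 0 0 0.17;0 0 0 0.17;0 0 0 0.17;0 0 0 0.17;0 0 0 0.17;0 0 0 0.17;0 0 0 0" --hand 0.5

```text
time: 26.52
tool_pos: [0.551, 0.2064, 0.1615]
tool_rot: [3.084, -0.013, 1.545]
contact_force: [0.7, -0.3, 0.2]
opening: 0.046
```

Run:
```python
from h import *
st(); print(delta([.578,.0515,.13]))
c=cams.read_camera('scene'); cv2.imwrite('pics/s17.png',cv2.resize(c['color'][150:330,240:500,::-1],None,fx=3,fy=3,interpolation=2))
c=cams.read_camera('top'); save(c,'t17.png')
```

```text
t 26.52 pos [0.551  0.2064 0.1615] rot [ 3.084 -0.013  1.545] F [ 0.7 -0.3  0.2] op 0.046 q [ 0.23  0.5   1.51 -0.    1.07  0.26]
[-154.6   29.3   31.1]
```

View pics/s17.png

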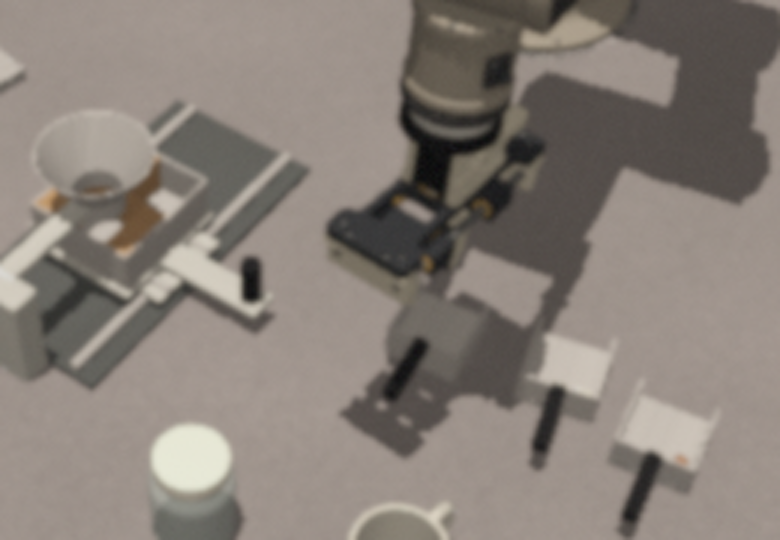

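View pics/t17.png

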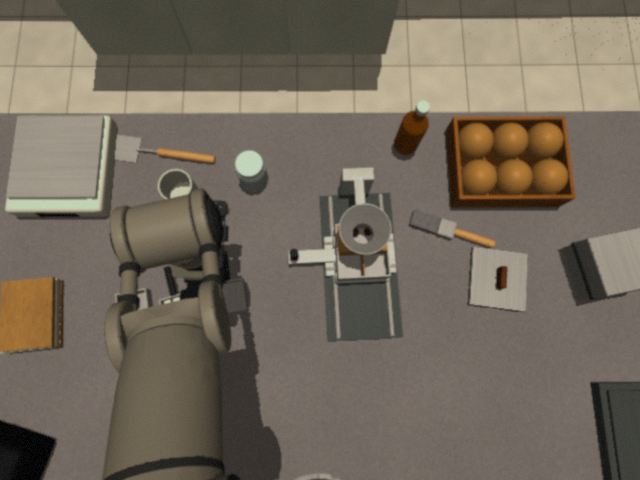

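Call:
servo_tool --targets "-20 4 0 -0.07;-28 4 0 0;-28 5 0 0;-28 5 0 0;-28 5 10 0;-16 3 10 0;0 0 8 0;0 0 0 0" --hand 0.6

```text
time: 27.62
tool_pos: [0.586, 0.0575, 0.1339]
tool_rot: [3.082, -0.009, 1.641]
contact_force: [0.0, -0.2, 0.3]
opening: 0.055
```

Run:
```python
from h import *
st(); print(delta([.578,.0515,.06]))
```

```text
t 27.62 pos [0.586  0.0575 0.1339] rot [ 3.082 -0.009  1.641] F [ 0.  -0.2  0.3] op 0.055 q [-0.04  0.53  1.54  0.02  1.01 -0.12]
[ -6.1 -12.8  73.3]
```

Call:
servo_tool --targets "-6 -9 10 0.02;0 -4 18 0;0 0 18 0;0 0 18 0;0 0 9 0;0 0 0 0"

```text
time: 28.38
tool_pos: [0.5741, 0.0544, 0.0572]
tool_rot: [3.084, -0.01, 1.624]
contact_force: [-0.2, -0.1, -0.5]
opening: 0.0552
```

Run:
```python
from h import *
st(); print(delta([.578,.0515,.06]))
```

```text
t 28.38 pos [0.5741 0.0544 0.0572] rot [ 3.084 -0.01   1.624] F [-0.2 -0.1 -0.5] op 0.0552 q [-0.05  0.61  1.65  0.02  0.83 -0.11]
[-3.1  3.9 -2.6]
```

Call:
servo_tool --targets "-4 4 -2 0;0 0 0 0"

```text
time: 28.62
tool_pos: [0.5791, 0.0505, 0.0608]
tool_rot: [3.081, -0.01, 1.624]
contact_force: [0.6, 0.2, 0.5]
opening: 0.0553
```

Call:
servo_tool --targets "0 0 0 0;0 0 0 0;0 0 0 0;0 0 0 0" --hand 0 --squeeze 35

```text
time: 29.12
tool_pos: [0.5788, 0.0503, 0.0615]
tool_rot: [3.082, -0.01, 1.624]
contact_force: [0.6, -0.1, 1.3]
opening: 0.0199
```

Run:
```python
from h import *
st(); print(delta([.578,.0515,.06]))
```

```text
t 29.12 pos [0.5788 0.0503 0.0615] rot [ 3.082 -0.01   1.624] F [ 0.6 -0.1  1.3] op 0.0199 q [-0.05  0.61  1.63  0.02  0.84 -0.12]
[ 1.2 -0.9  1.4]
```

Run:
```python
from h import *
st(); print(delta([.6379,.0268,.061]))
```

```text
t 29.12 pos [0.5788 0.0503 0.0615] rot [ 3.082 -0.01   1.624] F [ 0.6 -0.1  1.3] op 0.0199 q [-0.05  0.61  1.63  0.02  0.84 -0.12]
[-26.6  57.6   3.7]
```

Call:
servo_tool --targets "-5 11 1 0;-5 11 1 0;-5 11 1 0;-5 11 1 0;-5 11 0 0;-2 5 0 0;0 0 0 0"

```text
time: 30.0
tool_pos: [0.6376, 0.0295, 0.0615]
tool_rot: [3.093, -0.015, 1.626]
contact_force: [-0.1, 0.7, 2.9]
opening: 0.0199
```

Run:
```python
from h import *
st(); print(delta([.6379,.0268,.061]))
```

```text
t 30.0 pos [0.6376 0.0295 0.0615] rot [ 3.093 -0.015  1.626] F [-0.1  0.7  2.9] op 0.0199 q [-0.08  0.7   1.45  0.03  0.95 -0.15]
[-2.7  0.1  0.5]
```

Call:
servo_tool --targets "-3 0 0 0;0 0 0 0"

```text
time: 30.25
tool_pos: [0.6377, 0.0264, 0.0615]
tool_rot: [3.093, -0.015, 1.626]
contact_force: [-0.1, -0.7, 0.1]
opening: 0.0199
```

Call:
servo_tool --targets "0 0 0 0;0 0 0 0;0 0 -30 0;0 0 -35 0;0 0 -35 0;10 -10 -20 -0.164;10 -10 0 -0.164;0 0 0 -0.164;0 0 0 -0.164;0 0 0 -0.164;0 0 0 -0.164;0 0 0 -0.164;0 0 0 -0.164;0 0 0 -0.164;0 0 0 -0.164;0 0 0 -0.164;0 0 0 0" --hand 0.5

```text
time: 32.38
tool_pos: [0.6124, 0.0388, 0.1862]
tool_rot: [-3.134, 0.064, -2.798]
contact_force: [-0.2, -0.4, 0.3]
opening: 0.0461
```

Run:
```python
from h import *
st(); print(delta([.523,.326,.13]))
c=cams.read_camera('top');  cv2.imwrite('pics/t18.png',cv2.resize(c['color'][150:350,230:430,::-1],None,fx=3,fy=3,interpolation=2))
```

```text
t 32.38 pos [0.6124 0.0388 0.1862] rot [-3.134  0.064 -2.798] F [-0.2 -0.4  0.3] op 0.0461 q [-0.07  0.51  1.41  0.02  1.16 -1.99]
[ -8.9 301.   54.6]
```

View pics/t18.png

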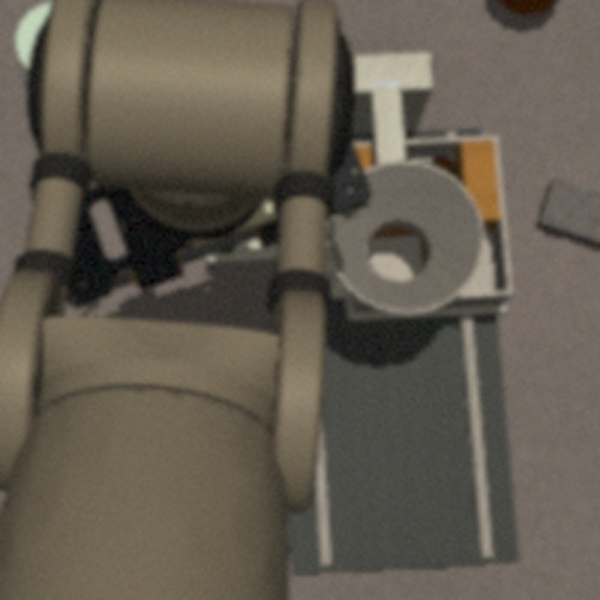

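Run:
```python
from h import *
c=cams.read_camera('top')
B=lambda p,z: pix(c,230+p[0]/3,150+p[1]/3,z)
a=B((511,294),.077);b=B((497,137),.077); d=b-a; print(a,b,np.linalg.norm(d),math.atan2(d[1],d[0]))
m=(a+b)/2; u=np.array([.999,.048,0]);v=np.array([-.048,.999,0]); t=m+.0565*v; print('tin',t,'cell_left',t-.0305*u+.0275*v)
print('rim',[B(k,.151).round(4) for k in [(335,237),(483,238),(410,161),(408,314)]],'bore',B((400,255),.086))
```

```text
[ 0.58712595 -0.18109507  0.077     ] [ 0.70640946 -0.17596437  0.077     ] 0.11939380720200239 0.042986163228339085
tin [ 0.64405571 -0.12208622  0.077     ] cell_left [ 0.61226621 -0.09607772  0.077     ]
rim [array([ 0.6123, -0.0491,  0.151 ]), array([ 0.6112, -0.1495,  0.151 ]), array([ 0.6658, -0.1016,  0.151 ]), array([ 0.559 , -0.0971,  0.151 ])] bore [ 0.61447499 -0.10020828  0.086     ]
```

Call:
servo_tool --targets "0 15 0 0.062;-1 30 0 0;-1 32 0 0;-1 32 0 0;-1 32 0 0;-1 32 0 0;-1 32 5 0;-1 32 15 0;-1 30 15 0;0 15 10 0;0 0 8 0;0 0 0 0"

```text
time: 33.98
tool_pos: [0.5496, 0.3203, 0.132]
tool_rot: [-3.139, 0.068, -2.899]
contact_force: [-0.2, -0.1, 0.2]
opening: 0.0461
```

```bash
python3 w.py w19
python3 - <<'E'
from h import *
print(delta([.523,.326,.03]))
E
```

```text
t 33.98 pos [0.5496 0.3203 0.132 ] rot [-3.139  0.068 -2.899] F [-0.2 -0.1  0.2] op 0.0461 q [ 0.41  0.61  1.41 -0.02  1.06 -1.39]
[ 31.8  12.2 100.6]
```

View pics/w19.png

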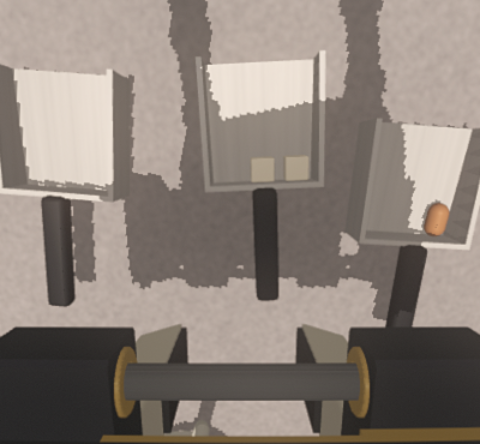

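Call:
servo_tool --targets "10 5 12 -0.03;11 5 18 0;10 3 18 0;3 0 18 0;0 0 16 0;0 0 10 0;0 0 0 0"

```text
time: 34.9
tool_pos: [0.5257, 0.3207, 0.0405]
tool_rot: [-3.138, 0.079, -2.878]
contact_force: [0.4, 0.4, 0.1]
opening: 0.0459
```

```bash
python3 w.py w20
python3 - <<'E'
from h import *
print(delta([.523,.326,.03]))
E
```

```text
t 34.9 pos [0.5257 0.3207 0.0405] rot [-3.138  0.079 -2.878] F [0.4 0.4 0.1] op 0.0459 q [ 0.43  0.68  1.56 -0.02  0.82 -1.39]
[ 2.5  5.7 10.8]
```

View pics/w20.png

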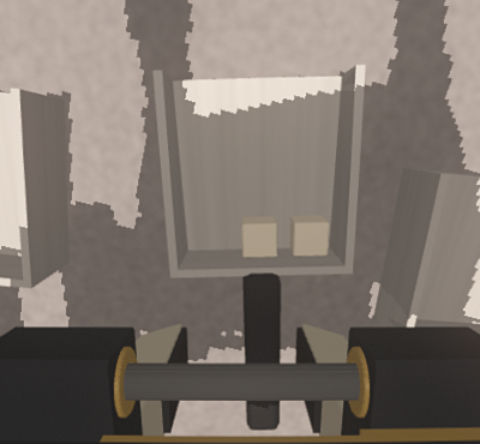

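Call:
servo_tool --targets "2 4 6 0;1 3 5 0;0 0 0 0"

```text
time: 35.33
tool_pos: [0.5226, 0.328, 0.0302]
tool_rot: [-3.138, 0.082, -2.878]
contact_force: [1.1, -0.2, -0.4]
opening: 0.046
```

Call:
servo_tool --targets "0 0 0 0;0 0 0 0;0 0 0 0;0 0 0 0;0 0 -10 0;0 0 -20 0;0 0 -30 0;0 0 -30 0;0 0 -30 0;0 0 -30 0;0 0 -30 0;0 0 -25 0;0 0 -10 0;0 0 0 0" --hand 0 --squeeze 50

```text
time: 37.08
tool_pos: [0.5034, 0.3232, 0.2554]
tool_rot: [-3.138, 0.083, -2.878]
contact_force: [-0.2, 0.1, -1.6]
opening: 0.0134
```

```bash
python3 w.py w21
python3 - <<'E'
from h import *
s=telemetry.observe(); a=s['tool_rot'][2]+math.pi; h=np.array([math.cos(a),math.sin(a),0]); P=np.array([.613,-.098,0])+.075*h; P[2]=.245
print(P,delta(P))
E
```

```text
t 37.08 pos [0.5034 0.3232 0.2554] rot [-3.138  0.083 -2.878] F [-0.2  0.1 -1.6] op 0.0134 q [ 0.45  0.42  1.36 -0.02  1.28 -1.38]
[ 0.68541324 -0.07847252  0.245     ] [ -70.3 -435.1   17.1]
```

View pics/w21.png

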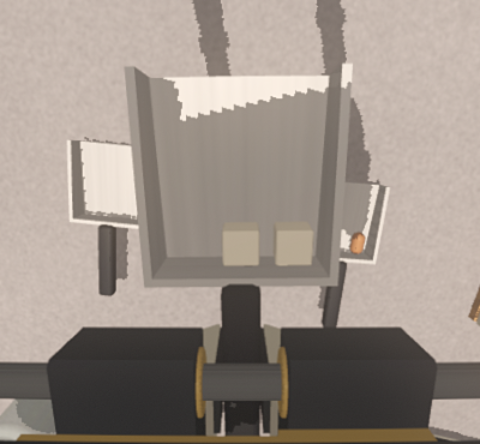

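Call:
servo_tool --targets "-3 -12 0 0;-5 -24 0 0;-5 -32 0 0;-5 -32 0 0;-5 -32 0 0;-5 -32 0 0;-5 -32 0 0;-5 -32 0 0;-5 -32 0 0;-5 -32 0 0;-5 -32 2 0;-5 -32 2 0;-3 -30 2 0;-2 -25 2 0;0 -12 0 0;0 0 0 0"

```text
time: 39.12
tool_pos: [0.6757, -0.0946, 0.2322]
tool_rot: [3.141, 0.05, -2.883]
contact_force: [-1.0, 0.5, -1.7]
opening: 0.0133
```

```bash
python3 w.py w22
python3 - <<'E'
from h import *
s=telemetry.observe(); a=s['tool_rot'][2]+math.pi; h=np.array([math.cos(a),math.sin(a),0]); P=np.array([.613,-.098,0])+.068*h; P[2]=.24
print(P,delta(P))
E
```

```text
t 39.12 pos [ 0.6757 -0.0946  0.2322] rot [ 3.141  0.05  -2.883] F [-1.   0.5 -1.7] op 0.0133 q [-0.26  0.62  1.09  0.03  1.39 -2.1 ]
[ 0.67873154 -0.08058263  0.24      ] [-6.9 12.1 -7.5]
```

Call:
servo_tool --targets "-4 7 -5 0;-2 3 -3 0;0 0 0 0"

```text
time: 39.55
tool_pos: [0.6785, -0.079, 0.2423]
tool_rot: [3.141, 0.051, -2.879]
contact_force: [0.2, -0.3, -1.4]
opening: 0.0134
```

Call:
servo_tool --targets "0 0 0 0;0 0 0 0" --squeeze 6

```text
time: 39.8
tool_pos: [0.6785, -0.0783, 0.2426]
tool_rot: [3.141, 0.051, -2.878]
contact_force: [0.4, 0.4, -1.1]
opening: 0.014
```

```bash
python3 w.py w23
python3 - <<'E'
from h import *
s=telemetry.observe(); a=s['tool_rot'][2]+math.pi; h=np.array([math.cos(a),math.sin(a),0]); P=np.array([.613,-.098,0])+.068*h; P[2]=.24
print(P,delta(P))
E
```

```text
t 39.8 pos [ 0.6785 -0.0783  0.2426] rot [ 3.141  0.051 -2.878] F [ 0.4  0.4 -1.1] op 0.014 q [-0.24  0.62  1.07  0.03  1.41 -2.08]
[ 0.67865448 -0.08029437  0.24      ] [ 0.5 -1.9  2.5]
```

View pics/w23.png

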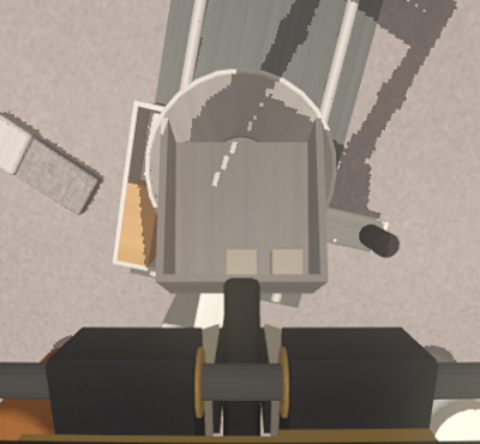

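Call:
servo_tool --targets "0 -2 3 0"

```text
time: 39.98
tool_pos: [0.6792, -0.0803, 0.2396]
tool_rot: [3.141, 0.052, -2.878]
contact_force: [0.4, 0.3, -1.2]
opening: 0.0138
```

```bash
python3 w.py w24
```

```text
t 39.98 pos [ 0.6792 -0.0803  0.2396] rot [ 3.141  0.052 -2.878] F [ 0.4  0.3 -1.2] op 0.0138 q [-0.24  0.62  1.07  0.03  1.41 -2.08]
```

View pics/w24.png

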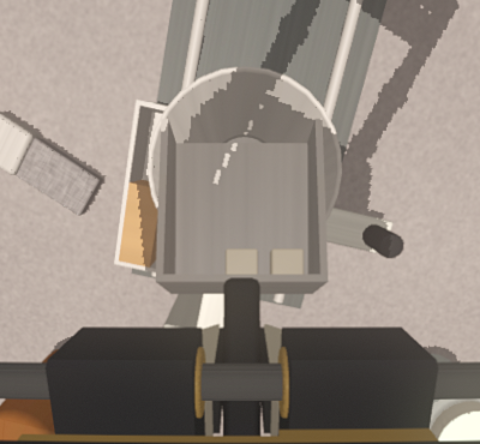

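Stopped at about 30°. Loosen slightly.

Call:
servo_tool --targets "0 0 0 0" --squeeze 5

```text
time: 40.15
tool_pos: [0.6789, -0.0809, 0.2384]
tool_rot: [3.14, 0.05, -2.879]
contact_force: [0.5, -0.3, -2.0]
opening: 0.0139
```

```bash
python3 w.py w25
```

```text
t 40.15 pos [ 0.6789 -0.0809  0.2384] rot [ 3.14   0.05  -2.879] F [ 0.5 -0.3 -2. ] op 0.0139 q [-0.24  0.62  1.07  0.03  1.4  -2.08]
```

View pics/w25.png

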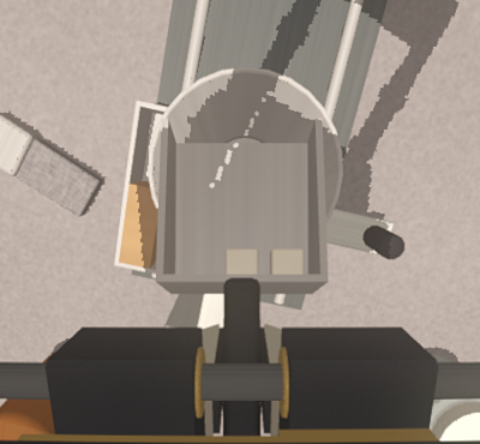

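Call:
servo_tool --targets "0 0 0 0" --squeeze 4

```text
time: 40.33
tool_pos: [0.6789, -0.081, 0.2384]
tool_rot: [3.14, 0.05, -2.879]
contact_force: [0.2, -0.0, -1.4]
opening: 0.0142
```

```bash
python3 w.py w26
```

```text
t 40.33 pos [ 0.6789 -0.081   0.2384] rot [ 3.14   0.05  -2.879] F [ 0.2 -0.  -1.4] op 0.0142 q [-0.24  0.62  1.07  0.03  1.4  -2.08]
```

View pics/w26.png

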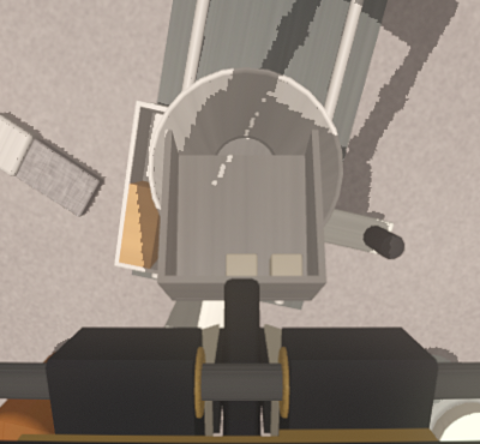

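Call:
servo_tool --targets "0 0 0 0" --squeeze 4

```text
time: 40.5
tool_pos: [0.6789, -0.0811, 0.2384]
tool_rot: [3.14, 0.05, -2.879]
contact_force: [0.3, -0.1, -1.4]
opening: 0.0136
```

```bash
python3 w.py w27
```

```text
t 40.5 pos [ 0.6789 -0.0811  0.2384] rot [ 3.14   0.05  -2.879] F [ 0.3 -0.1 -1.4] op 0.0136 q [-0.24  0.62  1.07  0.03  1.4  -2.08]
```

View pics/w27.png

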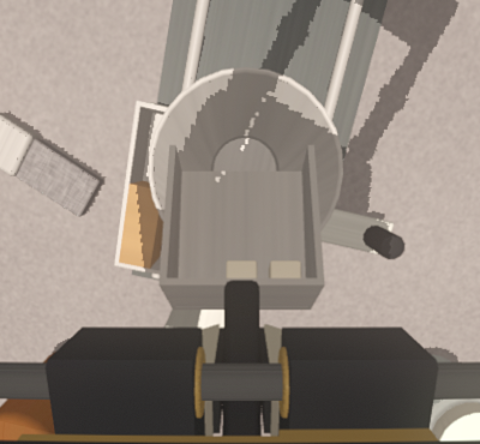

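Call:
servo_tool --targets "4 0 0 0;0 0 0 0" --squeeze 4

```text
time: 40.8
tool_pos: [0.6748, -0.0821, 0.2383]
tool_rot: [3.14, 0.05, -2.879]
contact_force: [-0.1, 0.1, -1.1]
opening: 0.014
```

```bash
python3 w.py w28
```

```text
t 40.8 pos [ 0.6748 -0.0821  0.2383] rot [ 3.14   0.05  -2.879] F [-0.1  0.1 -1.1] op 0.014 q [-0.25  0.61  1.09  0.03  1.4  -2.08]
```

View pics/w28.png

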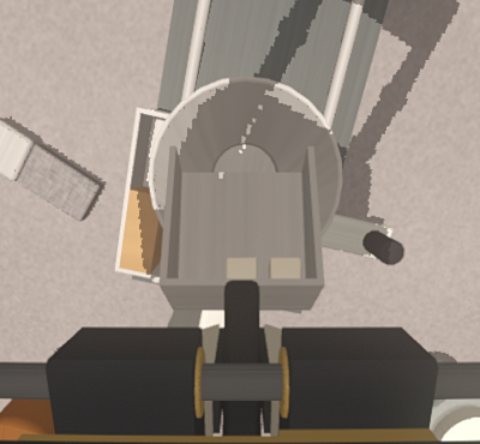

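Call:
servo_tool --targets "0 0 -10 0;0 0 8 0;0 0 0 0" --squeeze 4

```text
time: 41.22
tool_pos: [0.6748, -0.0821, 0.2406]
tool_rot: [3.141, 0.051, -2.879]
contact_force: [0.2, 0.4, -0.9]
opening: 0.0138
```

```bash
python3 w.py w29
```

```text
t 41.23 pos [ 0.6748 -0.0821  0.2406] rot [ 3.141  0.051 -2.879] F [ 0.2  0.4 -0.9] op 0.0138 q [-0.25  0.61  1.08  0.03  1.4  -2.08]
```

View pics/w29.png

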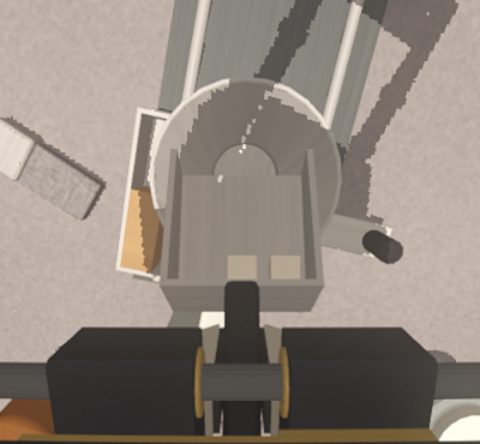

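Call:
servo_tool --targets "0 0 0 0" --squeeze 3.2

```text
time: 41.4
tool_pos: [0.6752, -0.0822, 0.2414]
tool_rot: [3.141, 0.052, -2.879]
contact_force: [-0.4, 0.1, -1.4]
opening: 0.0142
```

```bash
python3 w.py w30
```

```text
t 41.4 pos [ 0.6752 -0.0822  0.2414] rot [ 3.141  0.052 -2.879] F [-0.4  0.1 -1.4] op 0.0142 q [-0.25  0.61  1.08  0.03  1.4  -2.08]
```

View pics/w30.png

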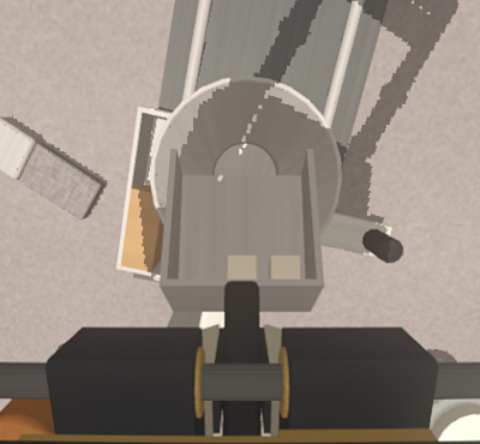

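Call:
servo_tool --targets "0 0 0 0;0 0 0 0" --squeeze 3

```text
time: 41.7
tool_pos: [0.6752, -0.0821, 0.2412]
tool_rot: [3.141, 0.052, -2.879]
contact_force: [0.6, 0.6, -0.5]
opening: 0.014
```

```bash
python3 w.py w31
```

```text
t 41.7 pos [ 0.6752 -0.0821  0.2412] rot [ 3.141  0.052 -2.879] F [ 0.6  0.6 -0.5] op 0.014 q [-0.25  0.61  1.08  0.03  1.4  -2.08]
```

View pics/w31.png

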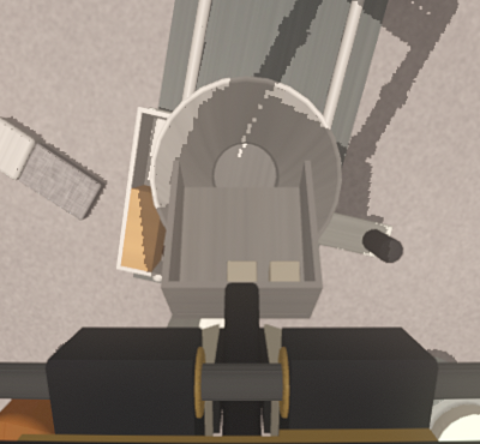

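Call:
servo_tool --targets "0 0 -12 0;0 0 10 0;0 0 0 0" --squeeze 3

```text
time: 42.12
tool_pos: [0.6751, -0.0822, 0.2437]
tool_rot: [3.141, 0.052, -2.879]
contact_force: [0.5, -0.2, -0.9]
opening: 0.0141
```

```bash
python3 w.py w32
```

```text
t 42.12 pos [ 0.6751 -0.0822  0.2437] rot [ 3.141  0.052 -2.879] F [ 0.5 -0.2 -0.9] op 0.0141 q [-0.25  0.61  1.08  0.03  1.41 -2.08]
```

View pics/w32.png

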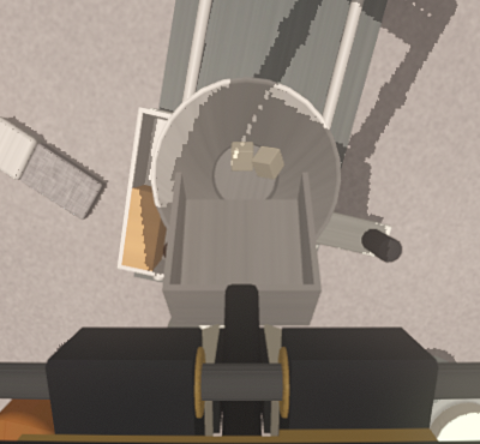

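Call:
servo_tool --targets "0 0 0 0;0 0 -10 0;0 0 -15 0;0 0 -10 0;0 0 0 0;0 0 0 0" --squeeze 20

```text
time: 42.92
tool_pos: [0.6739, -0.0829, 0.2836]
tool_rot: [-3.14, 0.056, -2.879]
contact_force: [-0.6, -0.1, -0.5]
opening: 0.0138
```

```bash
python3 w.py w33;  python3 - <<'E'
from h import *
print(delta([.523-.05,.328-.015,.27]))
c=cams.read_camera('top');  cv2.imwrite('pics/t33.png',cv2.resize(c['color'][150:350,230:430,::-1],None,fx=3,fy=3,interpolation=2))
E
```

```text
t 42.92 pos [ 0.6739 -0.0829  0.2836] rot [-3.14   0.056 -2.879] F [-0.6 -0.1 -0.5] op 0.0138 q [-0.25  0.59  1.01  0.03  1.49 -2.08]
[ 91.8 434.5   7.6]
```

View pics/w33.png

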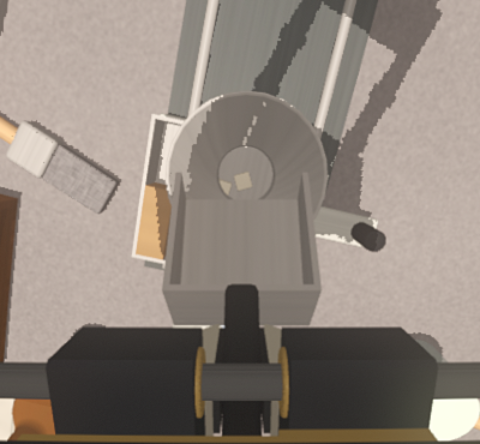

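Run:
```python
from h import *
print(delta([.453,.309,.27]))
```

```text
[112.1 435.8   6.3]
```

Call:
servo_tool --targets "3 12 0 0;6 22 0 0;8 30 0 0;8 30 0 0;8 30 0 0;8 30 0 0;8 30 0 0;8 30 0 0;8 30 0 0;8 30 0 0;8 30 0 0;8 30 0 0;8 30 0 0;6 26 0 0;3 18 0 0;0 8 0 0;0 0 0 0"

```text
time: 45.15
tool_pos: [0.4436, 0.3105, 0.2737]
tool_rot: [3.138, 0.047, -2.873]
contact_force: [0.3, 0.2, -1.4]
opening: 0.0138
```

```bash
python3 w.py w34
python3 - <<'E'
from h import *
print(delta([.453,.309,.115]))
E
```

```text
t 45.15 pos [0.4436 0.3105 0.2737] rot [ 3.138  0.047 -2.873] F [ 0.3  0.2 -1.4] op 0.0138 q [ 0.47  0.32  1.46 -0.01  1.31 -1.37]
[ -1.1  -4.2 158.9]
```

View pics/w34.png

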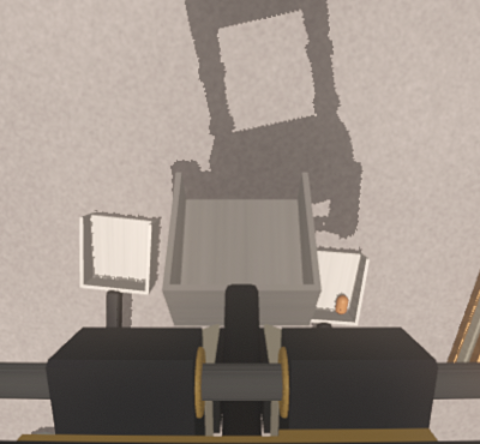

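Call:
servo_tool --targets "0 -4 20 0;0 0 28 0;0 0 28 0;0 0 28 0;0 0 24 0;0 0 16 0;0 0 8 0;0 0 0 0" --squeeze 15

```text
time: 46.2
tool_pos: [0.4559, 0.3031, 0.1182]
tool_rot: [3.139, 0.05, -2.881]
contact_force: [-0.5, 0.8, -0.1]
opening: 0.0138
```

Call:
servo_tool --targets "0 0 8 0;0 0 7 0;-6 0 6 0;-8 0 6 0;-8 0 6 0;-8 0 6 0;-8 0 6 0;-8 0 6 0;-7 0 6 0;-5 0 6 0;0 0 0 0" --squeeze 8

```text
time: 47.58
tool_pos: [0.5209, 0.3206, 0.0557]
tool_rot: [3.138, 0.053, -2.882]
contact_force: [-0.4, -0.3, -0.3]
opening: 0.0138
```

```bash
python3 w.py w35
python3 - <<'E'
from h import *
c=cams.read_camera('scene'); cv2.imwrite('pics/s35.png',cv2.resize(c['color'][180:350,320:520,::-1],None,fx=3.5,fy=3.5,interpolation=2))
E
```

```text
t 47.58 pos [0.5209 0.3206 0.0557] rot [ 3.138  0.053 -2.882] F [-0.4 -0.3 -0.3] op 0.0138 q [ 0.43  0.66  1.54 -0.01  0.89 -1.4 ]
```

View pics/w35.png

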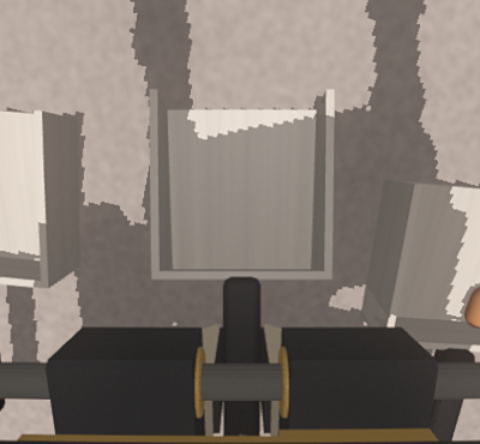

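View pics/s35.png

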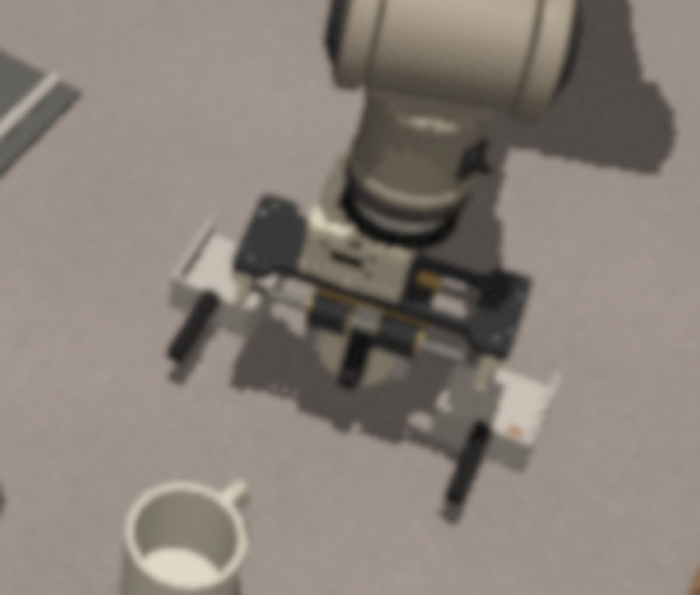

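Call:
servo_tool --targets "-1 0 6 0;-1 0 6 0;0 0 6 0;0 0 6 0;0 0 3 0;0 0 0 0" --squeeze 8

```text
time: 48.42
tool_pos: [0.5264, 0.3224, 0.0297]
tool_rot: [3.138, 0.06, -2.881]
contact_force: [0.4, 0.4, 1.5]
opening: 0.014
```

```bash
python3 w.py w36
```

```text
t 48.42 pos [0.5264 0.3224 0.0297] rot [ 3.138  0.06  -2.881] F [0.4 0.4 1.5] op 0.014 q [ 0.43  0.71  1.54 -0.01  0.83 -1.4 ]
```

View pics/w36.png

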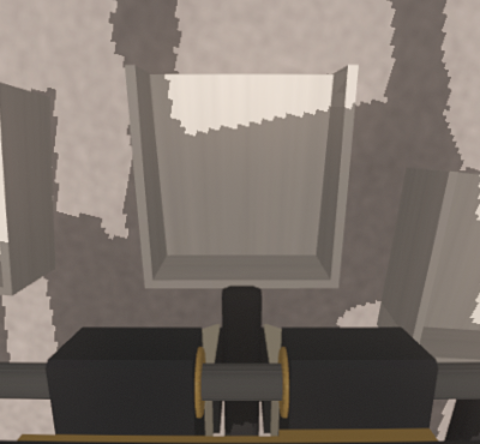

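Call:
servo_tool --targets "0 0 0 0;0 0 0 0;0 0 0 0;0 0 -15 0;0 0 -30 0;0 0 -35 0;0 0 -35 0;0 0 0 0.164;0 0 0 0.164;0 0 0 0.164;0 0 0 0.164;0 0 0 0.164;0 0 0 0.164;0 0 0 0.164;0 0 0 0.164;0 0 0 0.164;0 0 0 0.164;0 0 0 0.15;0 0 0 0" --hand 0.6

```text
time: 50.85
tool_pos: [0.518, 0.3204, 0.1656]
tool_rot: [3.076, -0.025, 1.556]
contact_force: [0.3, 0.1, -0.9]
opening: 0.0556
```

Run:
```python
from h import *
st(); print(delta([.6375,.0264,.14]))
c=cams.read_camera('scene'); cv2.imwrite('pics/s37.png',cv2.resize(c['color'][150:350,220:520,::-1],None,fx=2.6,fy=2.6,interpolation=2))
c=cams.read_camera('top'); cv2.imwrite('pics/t37.png',cv2.resize(c['color'][150:350,280:430,::-1],None,fx=3,fy=3,interpolation=2))
```

```text
t 50.85 pos [0.518  0.3204 0.1656] rot [ 3.076 -0.025  1.556] F [ 0.3  0.1 -0.9] op 0.0556 q [ 0.43  0.52  1.45 -0.01  1.09  0.45]
[-292.7  122.5   26.3]
```

View pics/s37.png

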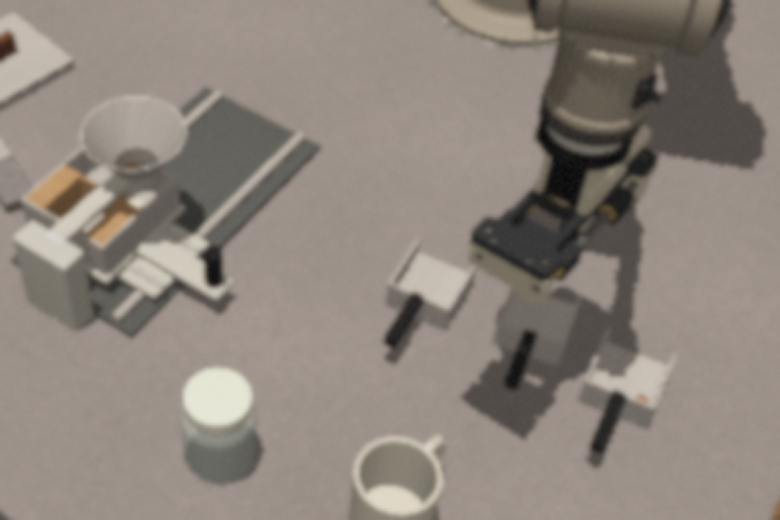

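View pics/t37.png

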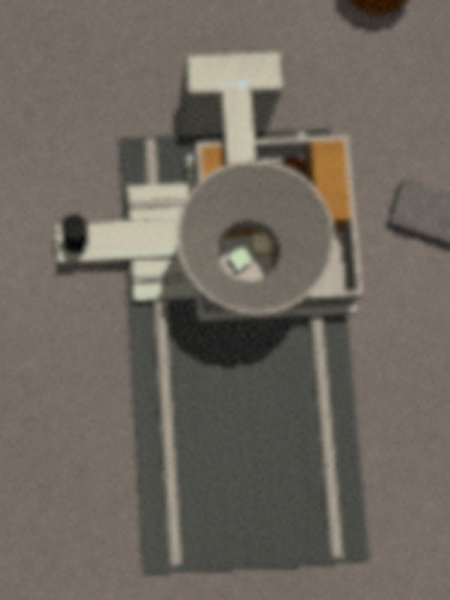

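Call:
servo_tool --targets "-14 6 0 -0.06;-26 11 0 0;-28 12 0 0;-28 12 0 0;-28 12 0 0;-28 12 0 0;-28 12 0 0;-28 12 0 0;-28 12 5 0;-24 10 5 0;-14 4 5 0;0 0 0 0"

```text
time: 52.45
tool_pos: [0.6534, 0.0465, 0.1549]
tool_rot: [3.072, -0.02, 1.653]
contact_force: [-0.5, 0.1, 0.2]
opening: 0.0551
```

Run:
```python
from h import *
st(); print(delta([.6375,.0264,.062]))
```

```text
t 52.45 pos [0.6534 0.0465 0.1549] rot [ 3.072 -0.02   1.653] F [-0.5  0.1  0.2] op 0.0551 q [-0.06  0.61  1.32  0.03  1.14 -0.15]
[-20.5 -23.8  91.1]
```

Call:
servo_tool --targets "-10 -12 5 0.03;-10 -11 16 0;0 0 18 0;0 0 18 0;0 0 18 0;0 0 14 0;0 0 0 0"

```text
time: 53.32
tool_pos: [0.6363, 0.0327, 0.0618]
tool_rot: [3.072, -0.023, 1.631]
contact_force: [-0.3, 0.1, -0.1]
opening: 0.0551
```

Run:
```python
from h import *
st(); print(delta([.6375,.0264,.062]))
```

```text
t 53.33 pos [0.6363 0.0327 0.0618] rot [ 3.072 -0.023  1.631] F [-0.3  0.1 -0.1] op 0.0551 q [-0.08  0.69  1.47  0.04  0.92 -0.17]
[-6.4  0.8 -0.3]
```

Call:
servo_tool --targets "-6 1 0 0;0 0 0 0"

```text
time: 53.58
tool_pos: [0.6385, 0.0264, 0.0626]
tool_rot: [3.07, -0.023, 1.631]
contact_force: [-0.4, -0.0, -0.3]
opening: 0.0547
```

Call:
servo_tool --targets "0 0 0 0;0 0 0 0;0 0 0 0;0 0 0 0" --hand 0 --squeeze 40

```text
time: 54.08
tool_pos: [0.6387, 0.0261, 0.0637]
tool_rot: [3.069, -0.022, 1.631]
contact_force: [1.8, -0.4, -0.6]
opening: 0.0203
```

Run:
```python
from h import *
st(); print(delta([.6353,.0805,.062]))
```

```text
t 54.08 pos [0.6387 0.0261 0.0637] rot [ 3.069 -0.022  1.631] F [ 1.8 -0.4 -0.6] op 0.0203 q [-0.09  0.69  1.47  0.04  0.92 -0.18]
[54.5 -0.3  3. ]
```

Call:
servo_tool --targets "10 0 0 0;12 0 1 0;12 0 1 0;12 0 0 0;9 0 0 0;0 0 0 0"

```text
time: 54.82
tool_pos: [0.6356, 0.0847, 0.0637]
tool_rot: [3.069, -0.021, 1.631]
contact_force: [1.4, 1.5, 2.1]
opening: 0.0201
```

Run:
```python
from h import *
st(); print(delta([.6353,.0805,.062]))
```

```text
t 54.83 pos [0.6356 0.0847 0.0637] rot [ 3.069 -0.021  1.631] F [1.4 1.5 2.1] op 0.0201 q [ 0.    0.69  1.46  0.03  0.92 -0.08]
[-4.2 -0.6  1.6]
```

Call:
servo_tool --targets "-4 0 0 0;0 0 0 0"

```text
time: 55.08
tool_pos: [0.6357, 0.0813, 0.0637]
tool_rot: [3.069, -0.022, 1.632]
contact_force: [2.0, -2.7, -0.2]
opening: 0.02
```

Call:
servo_tool --targets "0 0 0 0;0 0 0 0;0 0 -30 0;0 0 -35 0;0 0 -35 0;0 0 -10 -0.17;0 0 0 -0.17;0 0 0 -0.17;0 0 0 -0.17;0 0 0 -0.17;0 0 0 -0.17;0 0 0 -0.17;0 0 0 -0.17;0 0 0 -0.17;0 0 0 -0.17;0 0 0 0" --hand 0.5

```text
time: 57.08
tool_pos: [0.6276, 0.0744, 0.1771]
tool_rot: [3.135, 0.077, -2.903]
contact_force: [-0.2, 0.2, -0.1]
opening: 0.0461
```

Run:
```python
from h import *
st(); print(delta([.534,.420,.14]))
c=cams.read_camera('top');  cv2.imwrite('pics/t38.png',cv2.resize(c['color'][150:350,230:430,::-1],None,fx=3,fy=3,interpolation=2))
```

```text
t 57.08 pos [0.6276 0.0744 0.1771] rot [ 3.135  0.077 -2.903] F [-0.2  0.2 -0.1] op 0.0461 q [-0.02  0.55  1.37  0.03  1.15 -1.84]
[ 12.1 357.7  38.7]
```

View pics/t38.png

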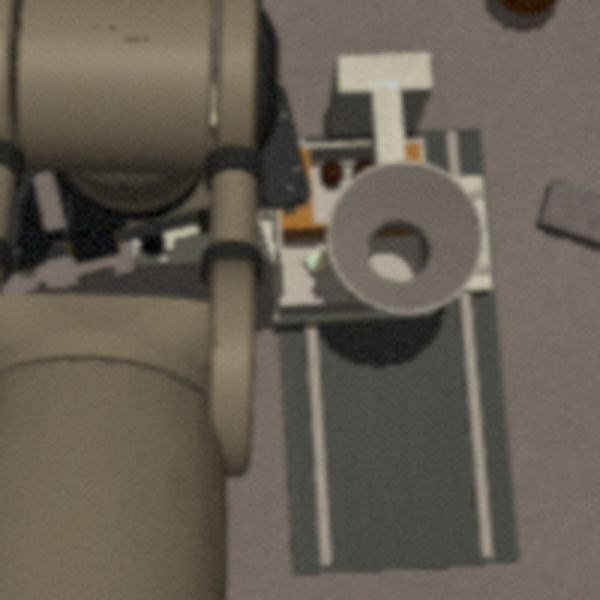

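Run:
```python
from h import *
c=cams.read_camera('top')
B=lambda p,z: pix(c,230+p[0]/3,150+p[1]/3,z)
a=B((279,305),.077); u=np.array([.999,.048,0]);v=np.array([-.048,.999,0]); t=a+.0605*u-.0565*v; print('near-left corner',a,'tin',t,'cell_right',t-.0305*u-.0275*v)
```

```text
near-left corner [ 0.57968994 -0.01241007  0.077     ] tin [ 0.64284144 -0.06594957  0.077     ] cell_right [ 0.61369194 -0.09488607  0.077     ]
```

Call:
servo_tool --targets "0 14 0 0.03;1 26 0 0;1 32 0 0;1 32 0 0;1 32 0 0;1 32 0 0;1 32 0 0;1 32 0 0;1 32 5 0;1 32 10 0;1 26 15 0;0 16 10 0;0 8 0 0;0 0 0 0"

```text
time: 58.92
tool_pos: [0.5552, 0.4227, 0.1395]
tool_rot: [3.129, 0.079, -2.979]
contact_force: [-0.5, 0.4, -0.2]
opening: 0.046
```

```bash
python3 w.py w39
python3 - <<'E'
from h import *
print(delta([.534,.420,.03]))
E
```

```text
t 58.92 pos [0.5552 0.4227 0.1395] rot [ 3.129  0.079 -2.979] F [-0.5  0.4 -0.2] op 0.046 q [ 0.55  0.7   1.2  -0.02  1.16 -1.18]
[ 30.   -0.  107.5]
```

View pics/w39.png

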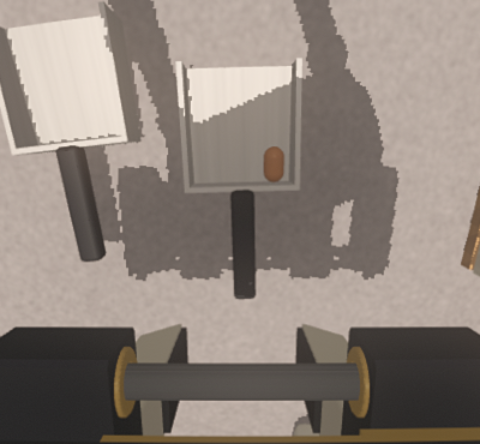

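Call:
servo_tool --targets "9 0 14 -0.02;9 0 20 0;9 0 20 0;3 0 20 0;0 0 16 0;0 0 10 0;0 0 0 0"

```text
time: 59.85
tool_pos: [0.5388, 0.4148, 0.0398]
tool_rot: [3.129, 0.088, -2.967]
contact_force: [0.0, 0.2, 0.6]
opening: 0.0456
```

```bash
python3 w.py w40
python3 - <<'E'
from h import *
print(delta([.534,.420,.03]))
E
```

```text
t 59.85 pos [0.5388 0.4148 0.0398] rot [ 3.129  0.088 -2.967] F [0.  0.2 0.6] op 0.0456 q [ 0.55  0.77  1.36 -0.03  0.92 -1.18]
[ 5.   5.7 10.1]
```

View pics/w40.png

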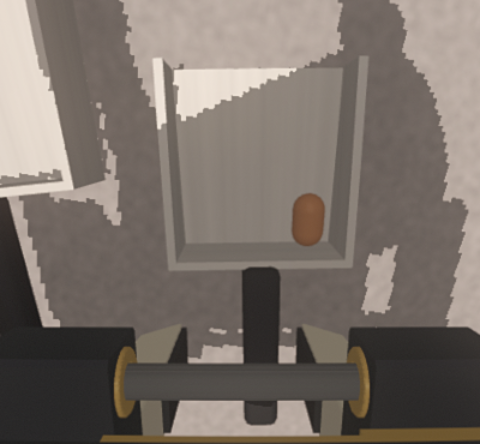

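Call:
servo_tool --targets "3 4 6 0;2 3 4 0;0 0 0 0"

```text
time: 60.28
tool_pos: [0.5341, 0.4225, 0.031]
tool_rot: [3.128, 0.091, -2.967]
contact_force: [-0.2, 0.3, 0.4]
opening: 0.046
```

Call:
servo_tool --targets "0 0 0 0;0 0 0 0;0 0 0 0;0 0 0 0;0 0 -10 0;0 0 -20 0;0 0 -30 0;0 0 -30 0;0 0 -30 0;0 0 -30 0;0 0 -30 0;0 0 -25 0;0 0 -10 0;0 0 0 0" --hand 0 --squeeze 50

```text
time: 62.02
tool_pos: [0.5136, 0.4155, 0.2646]
tool_rot: [3.124, 0.1, -2.967]
contact_force: [0.6, -0.5, -1.4]
opening: 0.0137
```

```bash
python3 w.py w41
python3 - <<'E'
from h import *
s=telemetry.observe(); a=s['tool_rot'][2]+math.pi; h=np.array([math.cos(a),math.sin(a),0]); P=np.array([.613,-.098,0])+.068*h; P[2]=.245
print(P,delta(P))
E
```

```text
t 62.02 pos [0.5136 0.4155 0.2646] rot [ 3.124  0.1   -2.967] F [ 0.6 -0.5 -1.4] op 0.0137 q [ 0.57  0.53  1.16 -0.02  1.35 -1.17]
[ 0.67996942 -0.08620605  0.245     ] [ -74.7 -523.3   17.5]
```

View pics/w41.png

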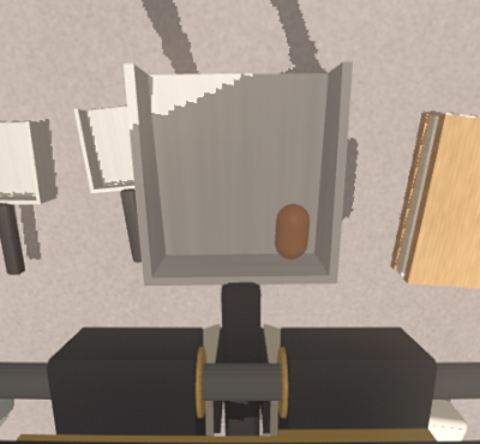

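Call:
servo_tool --targets "-2 -12 0 0;-4 -24 0 0;-5 -32 0 0;-5 -32 0 0;-5 -32 0 0;-5 -32 0 0;-5 -32 0 0;-5 -32 0 0;-5 -32 0 0;-5 -32 0 0;-5 -32 2 0;-5 -32 2 0;-5 -32 2 0;-5 -32 2 0;-4 -32 2 0;-3 -28 0 0;-1 -18 0 0;0 -8 0 0;0 0 0 0"

```text
time: 64.45
tool_pos: [0.6715, -0.1008, 0.2279]
tool_rot: [3.125, 0.059, -2.974]
contact_force: [-0.5, 0.2, -1.2]
opening: 0.0137
```

```bash
python3 w.py w42
python3 - <<'E'
from h import *
s=telemetry.observe(); a=s['tool_rot'][2]+math.pi; h=np.array([math.cos(a),math.sin(a),0]); P=np.array([.613,-.098,0])+.070*h; P[2]=.24
print(P,delta(P))
E
```

```text
t 64.45 pos [ 0.6715 -0.1008  0.2279] rot [ 3.125  0.059 -2.974] F [-0.5  0.2 -1.2] op 0.0137 q [-0.28  0.61  1.11  0.04  1.37 -2.03]
[ 0.68201333 -0.08628843  0.24      ] [-13.4  12.2 -11. ]
```

Call:
servo_tool --targets "-7 7 -6 0;-5 4 -5 0;0 0 0 0"

```text
time: 64.88
tool_pos: [0.6817, -0.084, 0.2418]
tool_rot: [3.125, 0.06, -2.97]
contact_force: [-0.7, 0.3, -1.0]
opening: 0.0134
```

Call:
servo_tool --targets "0 0 0 0;0 0 0 0" --squeeze 5

```text
time: 65.12
tool_pos: [0.6816, -0.0833, 0.2419]
tool_rot: [3.125, 0.06, -2.969]
contact_force: [-0.5, 0.1, -1.3]
opening: 0.0137
```

```bash
python3 w.py w43
python3 - <<'E'
from h import *
s=telemetry.observe(); a=s['tool_rot'][2]+math.pi; h=np.array([math.cos(a),math.sin(a),0]); P=np.array([.613,-.098,0])+.070*h; P[2]=.24
print(P,delta(P))
E
```

```text
t 65.12 pos [ 0.6816 -0.0833  0.2419] rot [ 3.125  0.06  -2.969] F [-0.5  0.1 -1.3] op 0.0137 q [-0.25  0.62  1.06  0.04  1.41 -2.  ]
[ 0.68196496 -0.08600689  0.24      ] [ 0.2 -2.7  1.8]
```

View pics/w43.png

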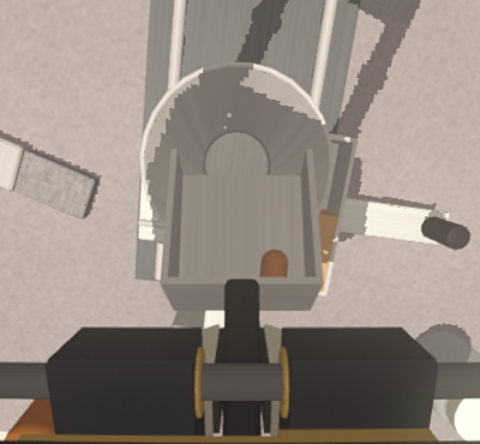

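Call:
servo_tool --targets "3 -3 0 0;0 0 -12 0;0 0 10 0;0 0 0 0" --squeeze 3.5

```text
time: 65.68
tool_pos: [0.6786, -0.0879, 0.2436]
tool_rot: [3.125, 0.06, -2.97]
contact_force: [-0.8, 0.1, -0.9]
opening: 0.0141
```

```bash
python3 w.py w44
```

```text
t 65.67 pos [ 0.6786 -0.0879  0.2436] rot [ 3.125  0.06  -2.97 ] F [-0.8  0.1 -0.9] op 0.0141 q [-0.26  0.62  1.07  0.04  1.41 -2.01]
```

View pics/w44.png

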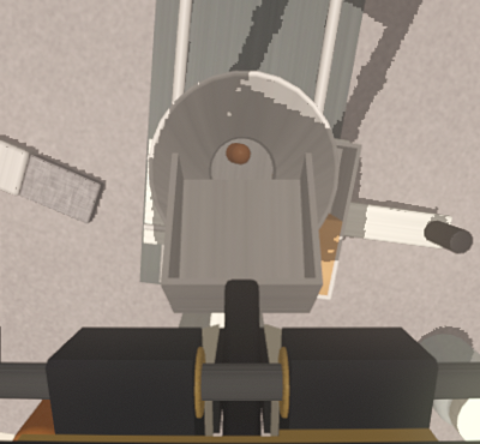

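Almond is dropping through. Tighten, lift, check.

Call:
servo_tool --targets "0 0 0 0;0 0 -10 0;0 0 -15 0;0 0 -10 0;0 0 0 0;0 0 0 0" --squeeze 20

```text
time: 66.47
tool_pos: [0.6772, -0.0889, 0.2834]
tool_rot: [3.127, 0.064, -2.97]
contact_force: [0.0, -0.0, -1.5]
opening: 0.0139
```

```bash
python3 w.py w45
python3 - <<'E'
from h import *
print(delta([.534-.06*.985,.420-.06*.17,.28]))
E
```

```text
t 66.47 pos [ 0.6772 -0.0889  0.2834] rot [ 3.127  0.064 -2.97 ] F [ 0.  -0.  -1.5] op 0.0139 q [-0.26  0.59  1.    0.04  1.5  -2.01]
[114.2 525.9   4. ]
```

View pics/w45.png

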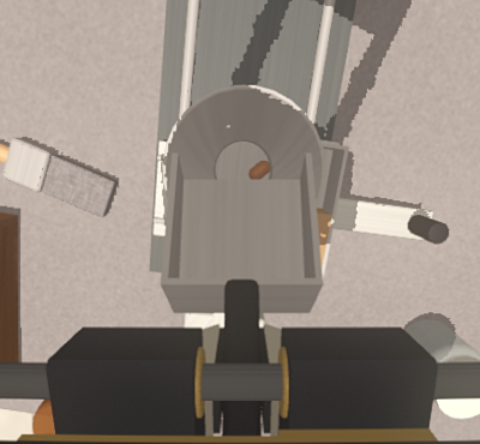

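Call:
servo_tool --targets "3 12 0 0;5 22 0 0;7 30 0 0;7 30 0 0;7 30 0 0;7 30 0 0;7 30 0 0;7 30 0 0;7 30 0 0;7 30 0 0;7 30 0 0;7 30 0 0;7 30 0 0;7 30 0 0;7 30 0 0;7 30 0 0;5 26 0 0;3 18 0 0;0 8 0 0;0 0 0 0"

```text
time: 69.03
tool_pos: [0.4565, 0.4143, 0.2797]
tool_rot: [3.122, 0.05, -2.963]
contact_force: [-0.0, 0.4, -0.9]
opening: 0.014
```

```bash
python3 w.py w46
python3 - <<'E'
from h import *
print(delta([.534-.05*.985,.425-.05*.17,.115]))
E
```

```text
t 69.03 pos [0.4565 0.4143 0.2797] rot [ 3.122  0.05  -2.963] F [-0.   0.4 -0.9] op 0.014 q [ 0.61  0.46  1.24 -0.    1.39 -1.13]
[-19.8  -5.6 165.8]
```

View pics/w46.png

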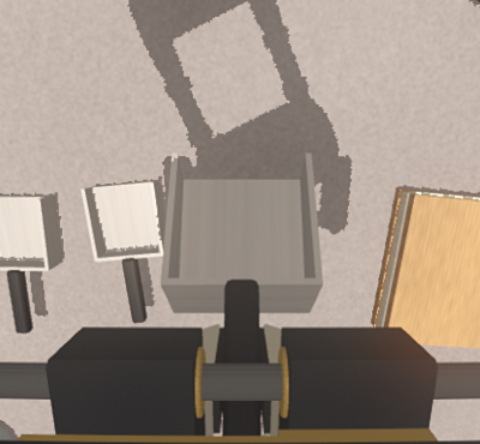

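Call:
servo_tool --targets "-6 0 20 0;-6 0 28 0;-6 2 28 0;0 2 28 0;0 2 26 0;0 0 18 0;0 0 10 0;0 0 0 0" --squeeze 15

```text
time: 70.08
tool_pos: [0.4871, 0.4205, 0.1197]
tool_rot: [3.123, 0.053, -2.974]
contact_force: [-1.0, 0.4, -0.3]
opening: 0.0141
```

```bash
python3 w.py w47
python3 - <<'E'
from h import *
print(delta([.534-.05*.985,.425-.05*.17,.115]))
E
```

```text
t 70.08 pos [0.4871 0.4205 0.1197] rot [ 3.123  0.053 -2.974] F [-1.   0.4 -0.3] op 0.0141 q [ 0.6   0.64  1.39 -0.01  1.06 -1.14]
[ 3.5 -3.9  5.2]
```

View pics/w47.png

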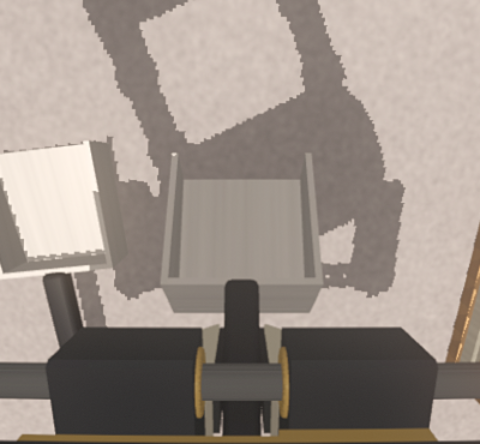

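Call:
servo_tool --targets "0 0 8 0;0 0 8 0;-3 0 6 0;-7 0 6 0;-7 0 6 0;-7 0 6 0;-6 0 6 0;-6 0 6 0;-5 0 6 0;-3 0 6 0;0 0 0 0" --squeeze 8

```text
time: 71.5
tool_pos: [0.539, 0.4313, 0.0571]
tool_rot: [3.121, 0.059, -2.974]
contact_force: [-0.3, -0.1, 0.0]
opening: 0.0137
```

```bash
python3 w.py w48
```

```text
t 71.5 pos [0.539  0.4313 0.0571] rot [ 3.121  0.059 -2.974] F [-0.3 -0.1  0. ] op 0.0137 q [ 0.57  0.78  1.29 -0.    1.01 -1.17]
```

View pics/w48.png

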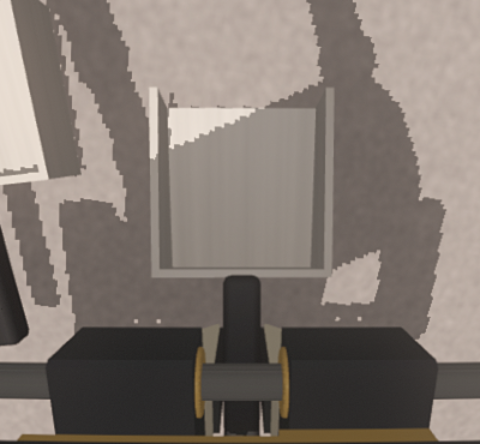

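Call:
servo_tool --targets "-1 0 6 0;-1 0 6 0;0 0 6 0;0 0 6 0;0 0 4 0;0 0 0 0" --squeeze 8

```text
time: 72.3
tool_pos: [0.5444, 0.4335, 0.0299]
tool_rot: [3.119, 0.064, -2.974]
contact_force: [-0.1, 0.0, 0.8]
opening: 0.014
```

Call:
servo_tool --targets "0 0 0 0;0 0 0 0;0 0 0 0;0 0 -15 0;0 0 -30 0;0 0 -35 0;0 0 -35 0;0 0 0 0.164;0 0 0 0.164;0 0 0 0.164;0 0 0 0.164;0 0 0 0.164;0 0 0 0.164;0 0 0 0.164;0 0 0 0.164;0 0 0 0.164;0 0 0 0.15;0 0 0 0" --hand 0.6

```text
time: 74.55
tool_pos: [0.5364, 0.4302, 0.166]
tool_rot: [3.07, -0.035, 1.634]
contact_force: [0.1, 0.4, 0.6]
opening: 0.0553
```

Run:
```python
from h import *
st(); print(delta([.6355,.081,.14]))
c=cams.read_camera('scene'); cv2.imwrite('pics/s49.png',cv2.resize(c['color'][150:350,220:520,::-1],None,fx=2.6,fy=2.6,interpolation=2))
c=cams.read_camera('top'); cv2.imwrite('pics/t49.png',cv2.resize(c['color'][150:350,280:430,::-1],None,fx=3,fy=3,interpolation=2))
```

```text
t 74.55 pos [0.5364 0.4302 0.166 ] rot [ 3.07  -0.035  1.634] F [0.1 0.4 0.6] op 0.0553 q [ 0.57  0.66  1.21 -0.    1.2   0.51]
[-355.5   75.8   18.9]
```

View pics/s49.png

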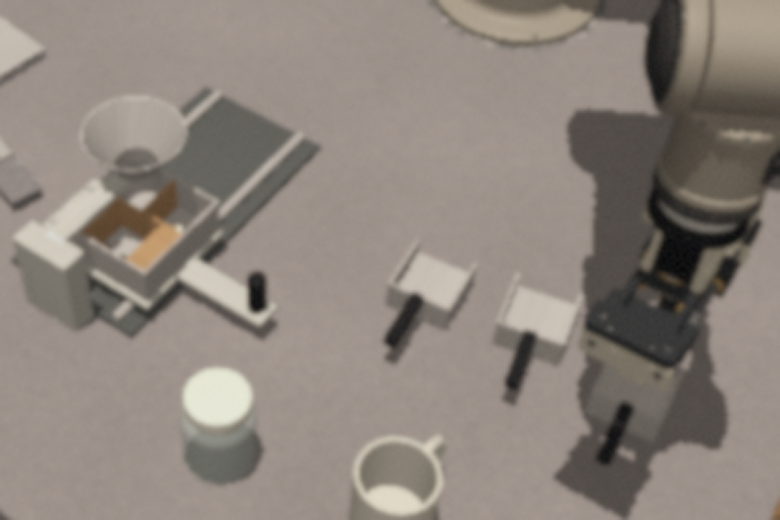

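View pics/t49.png

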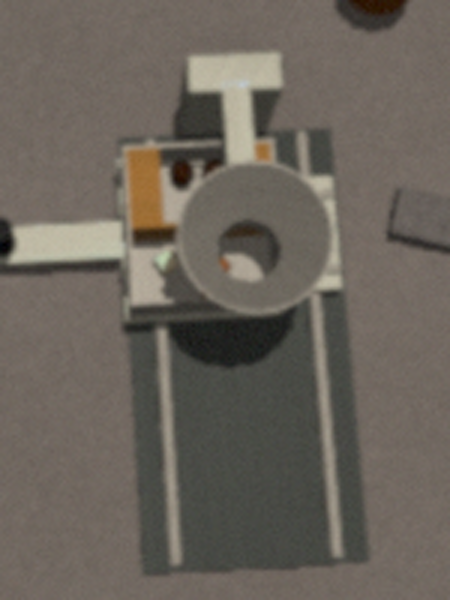

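Call:
servo_tool --targets "-14 3 0 0;-26 5 0 0;-30 6 0 0;-30 6 0 0;-30 6 0 0;-30 6 0 0;-30 6 0 0;-30 6 0 0;-30 6 0 0;-30 6 0 0;-30 6 0 0;-20 5 5 0;-14 3 5 0;0 0 0 0"

```text
time: 76.4
tool_pos: [0.6346, 0.0697, 0.1501]
tool_rot: [3.069, -0.03, 1.653]
contact_force: [-0.0, 0.2, -0.5]
opening: 0.055
```

Run:
```python
from h import *
st(); print(delta([.6355,.081,.062]))
```

```text
t 76.4 pos [0.6346 0.0697 0.1501] rot [ 3.069 -0.03   1.653] F [-0.   0.2 -0.5] op 0.055 q [-0.03  0.59  1.39  0.04  1.1  -0.13]
[ 8.5 -4.5 88.3]
```

Call:
servo_tool --targets "8 -4 8 0.02;0 0 18 0;0 0 18 0;0 0 18 0;0 0 16 0;0 0 10 0;0 0 0 0"

```text
time: 77.28
tool_pos: [0.6335, 0.0875, 0.0578]
tool_rot: [3.071, -0.033, 1.635]
contact_force: [0.2, 0.1, 0.1]
opening: 0.0553
```

Run:
```python
from h import *
st(); print(delta([.6355,.081,.062]))
```

```text
t 77.28 pos [0.6335 0.0875 0.0578] rot [ 3.071 -0.033  1.635] F [0.2 0.1 0.1] op 0.0553 q [-0.    0.69  1.47  0.05  0.91 -0.09]
[-6.5  1.9 -4.3]
```

Call:
servo_tool --targets "-6 2 -4 0;0 0 0 0"

```text
time: 77.53
tool_pos: [0.6366, 0.0809, 0.0631]
tool_rot: [3.069, -0.033, 1.635]
contact_force: [0.2, 0.1, -0.3]
opening: 0.0549
```

Call:
servo_tool --targets "0 0 0 0;0 0 0 0;0 0 0 0;0 0 0 0" --hand 0 --squeeze 40

```text
time: 78.03
tool_pos: [0.6367, 0.0806, 0.0642]
tool_rot: [3.068, -0.033, 1.635]
contact_force: [1.1, -0.7, 0.6]
opening: 0.0204
```

Run:
```python
from h import *
st(); print(delta([.47,.046,.062]))
```

```text
t 78.03 pos [0.6367 0.0806 0.0642] rot [ 3.068 -0.033  1.635] F [ 1.1 -0.7  0.6] op 0.0204 q [-0.01  0.69  1.46  0.05  0.92 -0.1 ]
[ -23.9 -168.2  -10.9]
```

Call:
servo_tool --targets "-2 -12 -1 0;-3 -18 -1 0;-3 -18 -1 0;-3 -18 -1 0;-3 -18 -1 0;-3 -18 -1 0;-3 -18 -1 0;-2 -15 -1 0;-2 -12 -1 0;0 -10 -1 0;0 -8 -1 0;0 0 0 0"

```text
time: 79.53
tool_pos: [0.4732, 0.0498, 0.0641]
tool_rot: [3.056, -0.038, 1.636]
contact_force: [-2.4, 0.7, 2.6]
opening: 0.0201
```

Call:
servo_tool --targets "0 -6 0 0;0 -6 0 0;0 -6 0 0;0 0 0 0"

```text
time: 80.03
tool_pos: [0.461, 0.0483, 0.0644]
tool_rot: [3.042, -0.036, 1.636]
contact_force: [2.7, 2.7, -5.3]
opening: 0.0208
```

Call:
servo_tool --targets "0 0 0 0;0 0 0 0;0 0 0 0;0 0 -30 0;0 0 -40 0;0 0 -40 0;0 0 -40 0;30 0 0 0;40 0 0 0;40 0 0 0;0 0 0 0" --hand 0.6

```text
time: 81.4
tool_pos: [0.4377, 0.1527, 0.2226]
tool_rot: [3.04, -0.035, 1.633]
contact_force: [-0.3, -0.1, -0.3]
opening: 0.0548
```

Run:
```python
from h import *
st()
c=cams.read_camera('top'); cv2.imwrite('pics/t50.png',cv2.resize(c['color'][160:360,320:560,::-1],None,fx=3.3,fy=3,interpolation=2)); save(c,'t50f.png')
r=cams.cut_out(c,'lid'); print([(round(x['score'],2),np.round(x['extent'],1)) for x in r[:3]])
c=cams.read_camera('scene'); cv2.imwrite('pics/s50.png',cv2.resize(c['color'][120:300,100:340,::-1],None,fx=3.3,fy=3.3,interpolation=2))
```

```text
t 81.4 pos [0.4377 0.1527 0.2226] rot [ 3.04  -0.035  1.633] F [-0.3 -0.1 -0.3] op 0.0548 q [0.15 0.19 1.79 0.03 1.05 0.08]
[(0.71, array([516.5, 275.4,  57.4,  59.6]))]
```

View pics/t50.png

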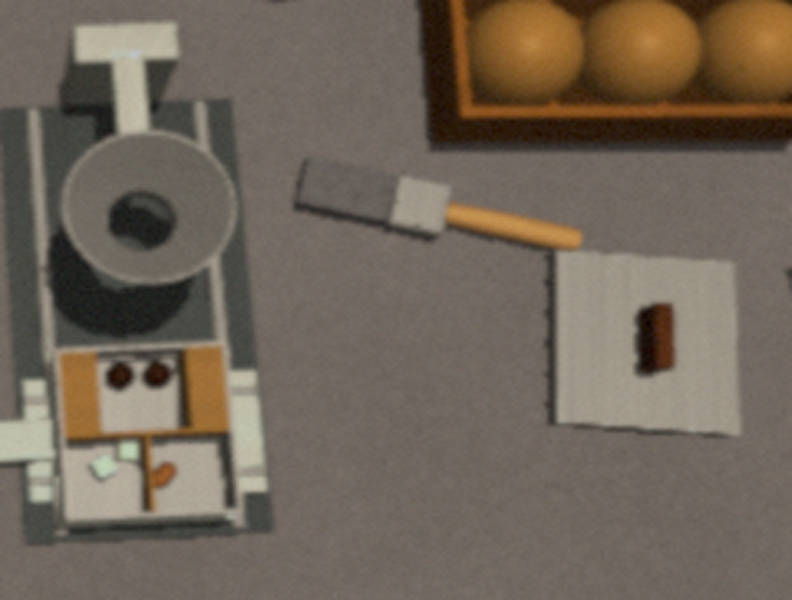

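View pics/s50.png

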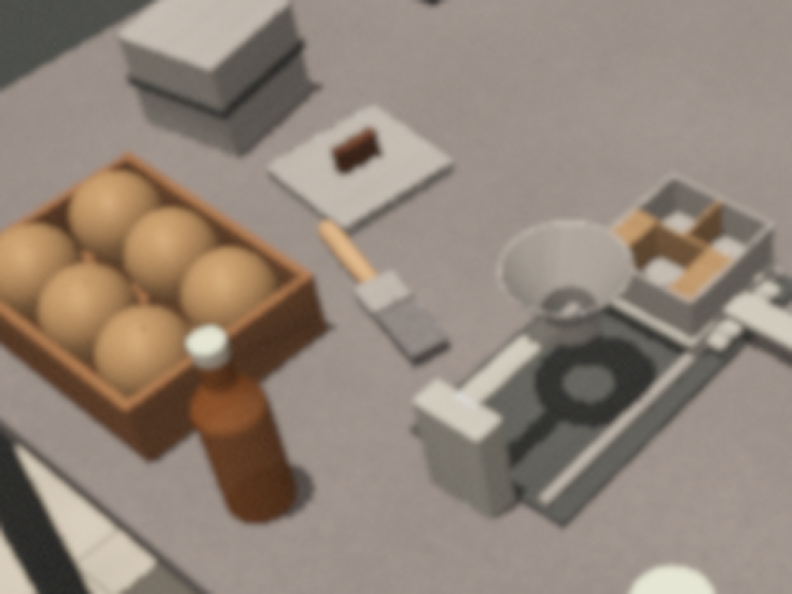

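Run:
```python
from h import *
c=cams.read_camera('top')
B=lambda p,z: pix(c,320+p[0]/3.3,160+p[1]/3,z)[:2]
C=[B(k,.016) for k in [(556,251),(735,263),(741,434),(552,424)]]
print(np.round(C,4)); print('ctr',np.mean(C,0)); 
for i in range(4): d=C[(i+1)%4]-C[i]; print(np.linalg.norm(d).round(4), round(math.atan2(d[1],d[0]),3))
print('handle top',B((665,305),.046),B((662,368),.046))
T=[B(k,.077) for k in [(57,350),(222,344),(238,512),(63,519)]]; print(np.round(T,4),np.mean(T,0))
for i in range(4): d=T[(i+1)%4]-T[i]; print(np.linalg.norm(d).round(4), round(math.atan2(d[1],d[0]),3))
```

```text
[[ 0.6087 -0.3975]
 [ 0.5987 -0.5218]
 [ 0.468  -0.5113]
 [ 0.4758 -0.3834]]
ctr [ 0.53779941 -0.45349241]
0.1247 -1.651
0.1312 3.062
0.1282 1.509
0.1336 -0.106
handle top [ 0.56111183 -0.45593309] [ 0.51412691 -0.44918136]
[[ 0.5248 -0.0426]
 [ 0.5287 -0.1504]
 [ 0.4104 -0.1559]
 [ 0.4061 -0.0446]] [ 0.46750834 -0.09836196]
0.1078 -1.535
0.1184 -3.095
0.1114 1.61
0.1188 0.016
```

Call:
servo_tool --targets "0 0 0 -0.165;0 0 0 -0.165;0 0 0 -0.165;0 0 0 -0.165;0 0 0 -0.165;0 0 0 -0.165;0 0 0 -0.165;0 0 0 -0.165;0 0 0 -0.1;0 0 0 0"

```text
time: 82.85
tool_pos: [0.4396, 0.1382, 0.2211]
tool_rot: [3.099, 0.094, 3.072]
contact_force: [-0.3, 0.7, -0.1]
opening: 0.0551
```

Run:
```python
from h import *
st(); print(delta([.535,-.453,.2]))
```

```text
t 82.85 pos [0.4396 0.1382 0.2211] rot [3.099 0.094 3.072] F [-0.3  0.7 -0.1] op 0.0551 q [ 0.12  0.19  1.8   0.03  1.05 -1.39]
[-133.5 -584.1    9.1]
```

Call:
servo_tool --targets "-4 -15 -5 0;-7 -30 0 0;-8 -36 0 0;-8 -36 0 0;-8 -36 0 0;-8 -36 0 0;-8 -36 0 0;-8 -36 0 0;-8 -36 0 0;-8 -36 0 0;-8 -36 0 0;-8 -36 0 0;-8 -36 0 0;-8 -36 0 0;-8 -36 0 0;-6 -30 0 0;-4 -24 0 0;-2 -12 0 0;0 0 0 0"

```text
time: 85.22
tool_pos: [0.5049, -0.4816, 0.2085]
tool_rot: [3.093, 0.089, 3.006]
contact_force: [0.2, 0.3, -0.3]
opening: 0.0551
```

```bash
python3 w.py w51
python3 - <<'E'
from h import *
print(delta([.538,-.453,.10]))
E
```

```text
t 85.22 pos [ 0.5049 -0.4816  0.2085] rot [3.093 0.089 3.006] F [ 0.2  0.3 -0.3] op 0.0551 q [-0.91  0.67  1.07  0.1   1.38 -2.37]
[-19.2  26.7 112.2]
```

View pics/w51.png

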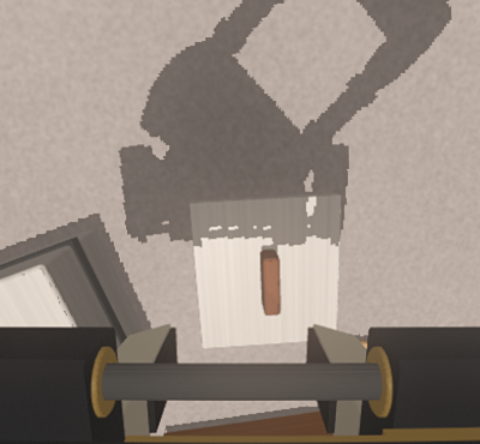

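Run:
```python
from h import *
c=cams.read_camera('wrist')
W=lambda p,z: pix(c,120+p[0]/1.2,p[1]/1.2,z)[:2]
C=[W(k,.016) for k in [(190,205),(340,195),(338,342),(203,348)]]; print(np.round(C,4),np.mean(C,0))
for i in range(4): d=C[(i+1)%4]-C[i]; print(np.linalg.norm(d).round(4), round(math.atan2(d[1],d[0]),3))
a=W((270,257),.046);b=W((273,314),.046); d=b-a; print(a,b,np.linalg.norm(d),math.atan2(d[1],d[0]),(a+b)/2)
```

```text
[[ 0.4681 -0.5078]
 [ 0.4765 -0.385 ]
 [ 0.612  -0.3929]
 [ 0.5987 -0.5183]] [ 0.53884345 -0.45099864]
0.1231 1.503
0.1358 -0.058
0.1261 -1.677
0.131 3.062
[ 0.51203259 -0.45040756] [ 0.56054324 -0.45297294] 0.04857843207037012 -0.05283360683899255 [ 0.53628791 -0.45169025]
```

Call:
servo_tool --targets "-8 10 10 -0.06;-8 10 20 0;-4 6 25 0;0 0 25 0;0 0 20 0;0 0 0 0"

```text
time: 86.08
tool_pos: [0.5399, -0.4454, 0.1136]
tool_rot: [3.099, 0.094, 3.074]
contact_force: [-0.6, 0.1, -0.5]
opening: 0.0552
```

```bash
python3 w.py w52
python3 - <<'E'
from h import *
print(delta([.537,-.452,.033]))
E
```

```text
t 86.08 pos [ 0.5399 -0.4454  0.1136] rot [3.099 0.094 3.074] F [-0.6  0.1 -0.5] op 0.0552 q [-0.84  0.74  1.19  0.1   1.17 -2.39]
[10.8 -9.5 81. ]
```

View pics/w52.png

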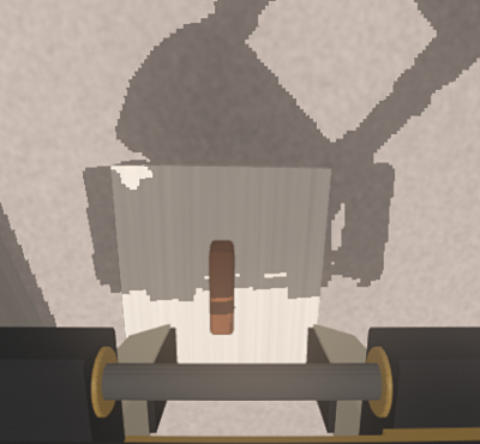

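Call:
servo_tool --targets "4 -2 15 0;4 -2 20 0;2 -1 20 0;0 0 10 0;0 0 0 0"

```text
time: 86.75
tool_pos: [0.537, -0.4495, 0.0502]
tool_rot: [3.105, 0.1, 3.074]
contact_force: [-0.2, 0.4, -0.2]
opening: 0.055
```

```bash
python3 w.py w53
python3 - <<'E'
from h import *
print(delta([.537,-.452,.033]))
E
```

```text
t 86.75 pos [ 0.537  -0.4495  0.0502] rot [3.105 0.1   3.074] F [-0.2  0.4 -0.2] op 0.055 q [-0.85  0.81  1.25  0.11  1.04 -2.41]
[ 1.8 -2.9 17.6]
```

View pics/w53.png

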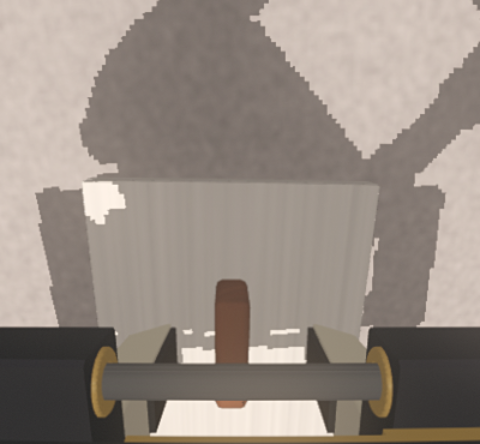

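Call:
servo_tool --targets "1 -2 8 0;1 -1 7 0;0 0 0 0"

```text
time: 87.18
tool_pos: [0.5371, -0.4531, 0.0363]
tool_rot: [3.108, 0.103, 3.075]
contact_force: [0.4, 0.8, -0.7]
opening: 0.0551
```

Call:
servo_tool --targets "0 0 0 0;0 0 0 0;0 0 0 0;0 0 0 0;0 0 0 0;0 0 -8 0;0 0 -12 0;0 0 0 0" --hand 0 --squeeze 40

```text
time: 88.18
tool_pos: [0.5349, -0.4539, 0.0584]
tool_rot: [3.109, 0.103, 3.075]
contact_force: [-0.1, -0.5, -2.9]
opening: 0.0137
```

```bash
python3 w.py w54
python3 - <<'E'
from h import *
c=cams.read_camera('scene'); cv2.imwrite('pics/s54.png',cv2.resize(c['color'][80:260,100:340,::-1],None,fx=3.3,fy=3.3,interpolation=2))
E
```

```text
t 88.17 pos [ 0.5349 -0.4539  0.0584] rot [3.109 0.103 3.075] F [-0.1 -0.5 -2.9] op 0.0137 q [-0.85  0.8   1.25  0.11  1.05 -2.41]
```

View pics/w54.png

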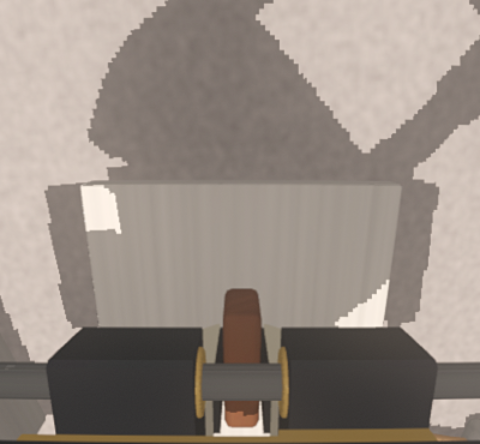

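View pics/s54.png

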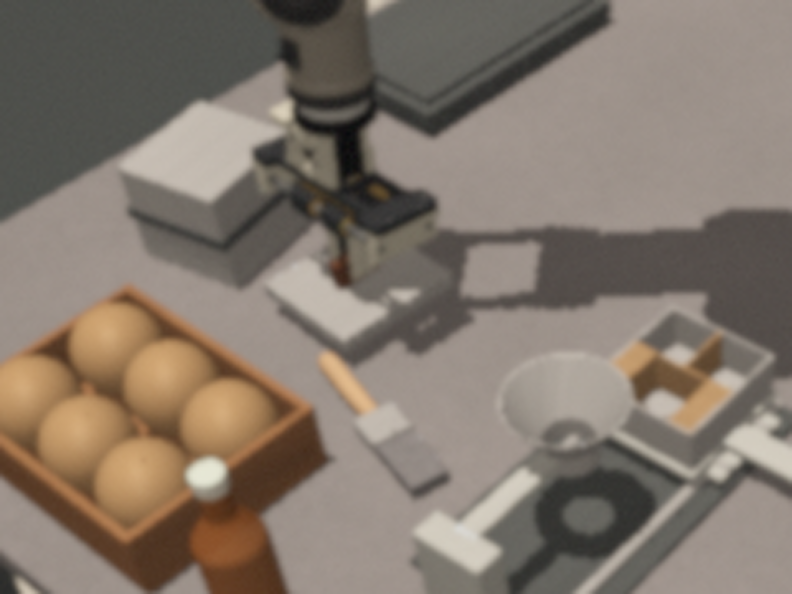

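Call:
servo_tool --targets "0 0 -15 0;0 0 -25 -0.05;0 0 -25 -0.06;0 0 -25 0;0 0 -20 0;0 0 0 0;12 5 0 0;20 10 0 0;20 10 0 0;10 15 0 0;0 20 0 0;0 0 0 0"

```text
time: 89.78
tool_pos: [0.4541, -0.3957, 0.1628]
tool_rot: [3.113, 0.1, -3.095]
contact_force: [-0.3, -0.3, -2.2]
opening: 0.0138
```

Run:
```python
from h import *
st(); print(delta([.4665,-.0985,.17]))
```

```text
t 89.78 pos [ 0.4541 -0.3957  0.1628] rot [ 3.113  0.1   -3.095] F [-0.3 -0.3 -2.2] op 0.0138 q [-0.89  0.52  1.46  0.11  1.12 -2.56]
[-26.9 296.3   3.9]
```

Call:
servo_tool --targets "0 12 0 0;-1 22 0 0;-2 28 0 0;-2 28 0 0;-2 28 0 0;-3 28 0 0;-3 28 0 0;-3 28 0 0;-3 28 0 0;-3 24 0 0;-2 14 0 0;0 6 0 0;0 0 0 0"

```text
time: 91.4
tool_pos: [0.4657, -0.1125, 0.1713]
tool_rot: [3.113, 0.101, -3.096]
contact_force: [0.1, 0.6, -2.0]
opening: 0.0139
```

```bash
python3 w.py w55
python3 - <<'E'
from h import *
print(delta([.4665,-.0985,.17]))
c=cams.read_camera('scene'); cv2.imwrite('pics/s55.png',cv2.resize(c['color'][100:280,200:400,::-1],None,fx=3.9,fy=3.3,interpolation=2))
c=cams.read_camera('top'); cv2.imwrite('pics/t55.png',cv2.resize(c['color'][150:350,280:480,::-1],None,fx=3,fy=3,interpolation=2))
E
```

```text
t 91.4 pos [ 0.4657 -0.1125  0.1713] rot [ 3.113  0.101 -3.096] F [ 0.1  0.6 -2. ] op 0.0139 q [-0.44  0.29  1.82  0.09  0.96 -2.11]
[-1.3 14.2  1.8]
```

View pics/w55.png

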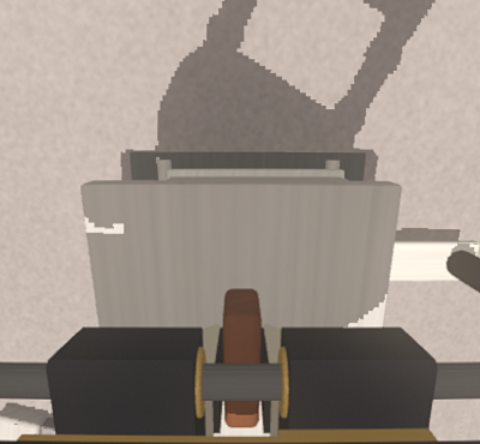

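View pics/s55.png

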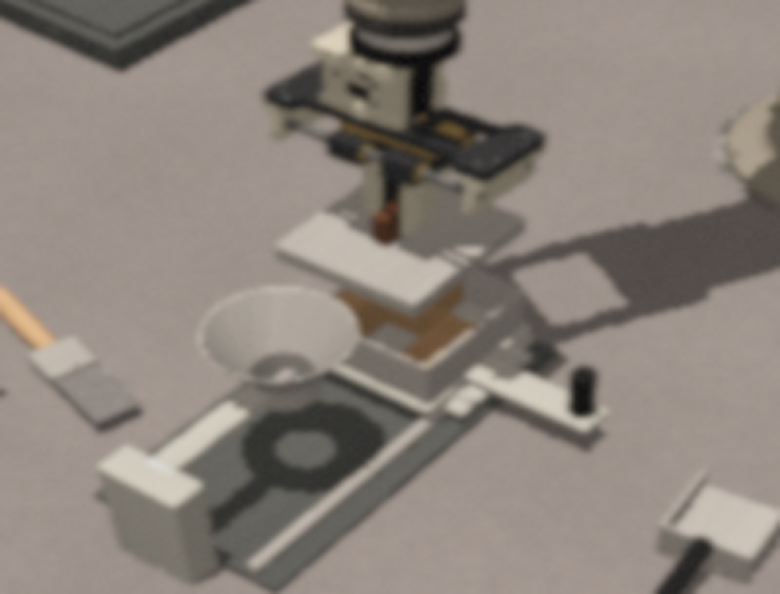

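View pics/t55.png

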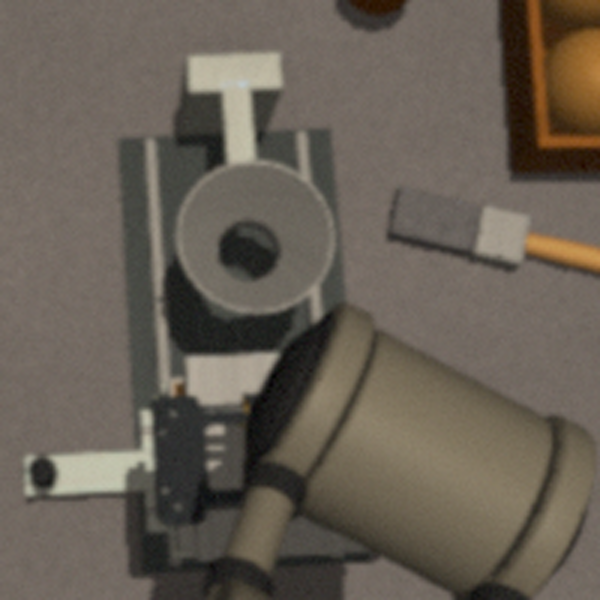

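Call:
servo_tool --targets "0 7 10 0;-1 6 15 0;0 0 14 0;0 0 0 0"

```text
time: 92.05
tool_pos: [0.4696, -0.0987, 0.13]
tool_rot: [3.113, 0.1, -3.1]
contact_force: [0.1, 0.2, -1.5]
opening: 0.0138
```

Run:
```python
from h import *
st(); print(delta([.4665,-.0985,.125]))
c=cams.read_camera('wrist'); save(c,'w56.png')
```

```text
t 92.05 pos [ 0.4696 -0.0987  0.13  ] rot [ 3.113  0.1   -3.1  ] F [ 0.1  0.2 -1.5] op 0.0138 q [-0.41  0.35  1.87  0.09  0.85 -2.09]
[3.5 0.2 4.7]
```

View pics/w56.png

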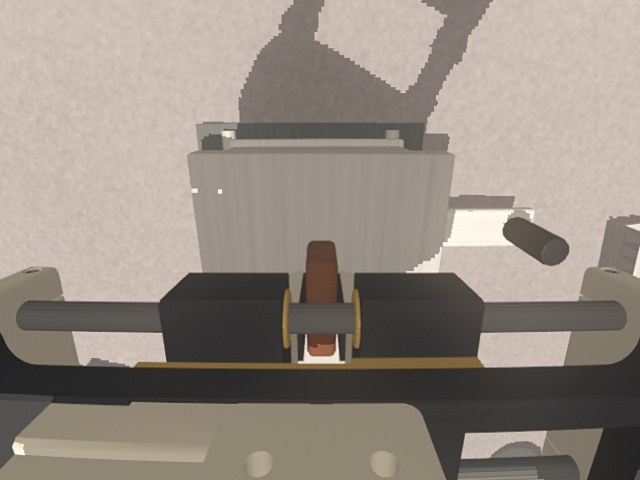

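Run:
```python
from h import *
c=cams.read_camera('wrist')
u=np.array([.999,.046,0]);v=np.array([-.046,.999,0])
T=np.array([.4675,-.0985,0])
for sx in(-1,):
  for sy in (-1,1):
    for z in (.077,.032):
        print('tin corner',sy,z,np.round(proj(c,T+sx*.0605*u+sy*.0565*v+[0,0,z]),1))
for p in [(189,154),(453,154)]: print('lid top corner',pix(c,*p,.110).round(4))
L=(pix(c,189,154,.110)+pix(c,453,154,.110))/2; print('lid ctr',L+.0665*u)
for p in [(230,141),(403,141)]: print('strip',pix(c,*p,.077).round(4),pix(c,*p,.032).round(4))
im=c['color'][110:290,170:480,::-1]; cv2.imwrite('pics/w56z.png',cv2.resize(im,None,fx=2.5,fy=2.5))
```

```text
tin corner -1 0.077 [215.4 153.3]
tin corner -1 0.032 [233.1 145.8]
tin corner 1 0.077 [418.4 152.7]
tin corner 1 0.032 [398.6 145.4]
lid top corner [ 0.4064 -0.1608  0.11  ]
lid top corner [ 0.4011 -0.039   0.11  ]
lid ctr [ 0.47020372 -0.096833    0.11      ]
strip [ 0.4028 -0.1494  0.077 ] [ 0.4066 -0.1597  0.032 ]
strip [ 0.3986 -0.0544  0.077 ] [ 0.4014 -0.0422  0.032 ]
```

View pics/w56z.png

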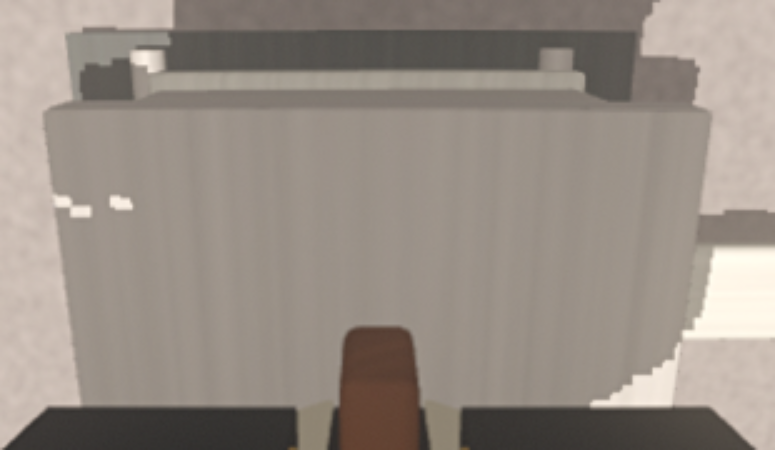

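Call:
servo_tool --targets "2 -1 4 0;1 0 5 0;0 0 0 0"

```text
time: 92.52
tool_pos: [0.4685, -0.1004, 0.1222]
tool_rot: [3.115, 0.104, -3.1]
contact_force: [0.5, -0.2, -2.4]
opening: 0.0135
```

Run:
```python
from h import *
st(); print(delta([.4667,-.1000,.115]))
```

```text
t 92.53 pos [ 0.4685 -0.1004  0.1222] rot [ 3.115  0.104 -3.1  ] F [ 0.5 -0.2 -2.4] op 0.0135 q [-0.42  0.36  1.89  0.1   0.82 -2.09]
[2.6 0.3 7. ]
```

Call:
servo_tool --targets "2 0 4 0;1 0 4 0;0 0 0 0"

```text
time: 92.9
tool_pos: [0.4662, -0.1004, 0.1135]
tool_rot: [3.115, 0.104, -3.1]
contact_force: [0.4, 0.6, -2.0]
opening: 0.014
```

Run:
```python
from h import *
st(); print(delta([.4667,-.1000,.105]))
```

```text
t 92.9 pos [ 0.4662 -0.1004  0.1135] rot [ 3.115  0.104 -3.1  ] F [ 0.4  0.6 -2. ] op 0.014 q [-0.42  0.37  1.9   0.1   0.79 -2.1 ]
[0.4 0.1 8.5]
```

Call:
servo_tool --targets "0 0 3 0;0 0 3 0;0 0 0 0"

```text
time: 93.28
tool_pos: [0.467, -0.1002, 0.1072]
tool_rot: [3.115, 0.104, -3.1]
contact_force: [0.9, -0.6, -1.3]
opening: 0.0135
```

```bash
python3 w.py w57
```

```text
t 93.28 pos [ 0.467  -0.1002  0.1072] rot [ 3.115  0.104 -3.1  ] F [ 0.9 -0.6 -1.3] op 0.0135 q [-0.42  0.38  1.91  0.1   0.78 -2.1 ]
```

View pics/w57.png

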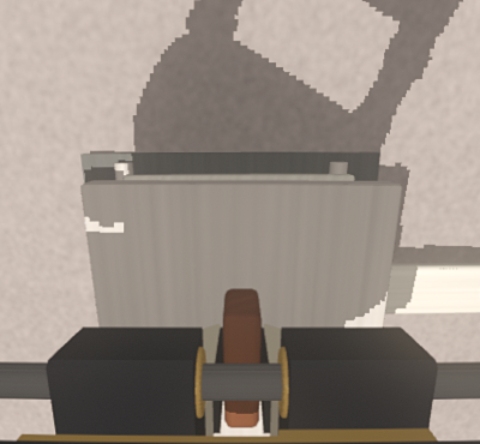

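Call:
servo_tool --targets "0 0 3 0;0 0 3 0;0 0 3 0;0 0 0 0"

```text
time: 93.82
tool_pos: [0.4721, -0.1014, 0.1029]
tool_rot: [3.12, 0.115, -3.099]
contact_force: [-1.5, 0.3, 0.6]
opening: 0.0143
```

Run:
```python
from h import *
st()
c=cams.read_camera('scene'); cv2.imwrite('pics/s58.png',cv2.resize(c['color'][120:280,220:380,::-1],None,fx=4,fy=4,interpolation=2))
```

```text
t 93.83 pos [ 0.4721 -0.1014  0.1029] rot [ 3.12   0.115 -3.099] F [-1.5  0.3  0.6] op 0.0143 q [-0.42  0.39  1.91  0.1   0.75 -2.1 ]
```

View pics/s58.png

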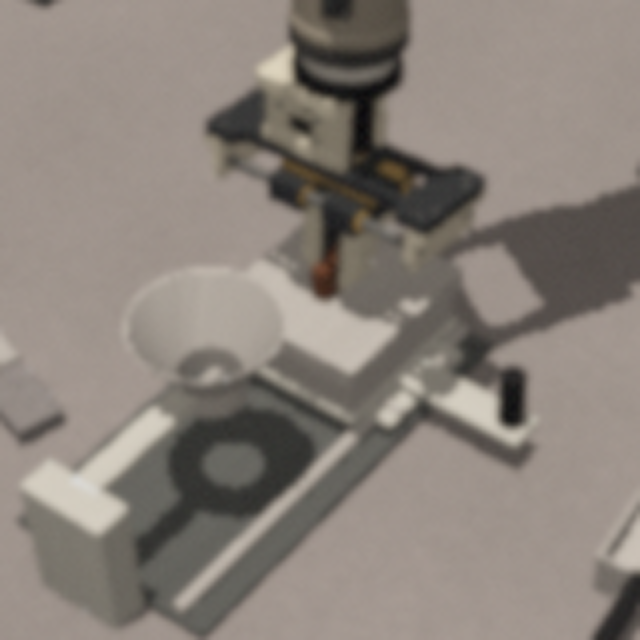

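Call:
servo_tool --targets "0 0 0 0;0 0 0 0;0 0 0 0;0 0 -15 0;0 0 -30 0;0 0 -35 0;0 0 -35 0;10 60 -10 0;0 60 0 0;0 60 0 0;0 60 0 0;0 0 0 0" --hand 0.5

```text
time: 95.38
tool_pos: [0.4371, 0.1406, 0.2342]
tool_rot: [3.117, 0.116, -3.104]
contact_force: [-0.1, -0.6, -0.3]
opening: 0.0461
```

Run:
```python
from h import *
st()
c=cams.read_camera('top'); cv2.imwrite('pics/t59.png',cv2.resize(c['color'][200:350,300:420,::-1],None,fx=4,fy=4,interpolation=2)); 
c=cams.read_camera('scene'); cv2.imwrite('pics/s59.png',cv2.resize(c['color'][150:280,220:380,::-1],None,fx=4.8,fy=4.6,interpolation=2))
```

```text
t 95.38 pos [0.4371 0.1406 0.2342] rot [ 3.117  0.116 -3.104] F [-0.1 -0.6 -0.3] op 0.0461 q [ 0.14  0.16  1.79  0.01  1.07 -1.48]
```

View pics/t59.png

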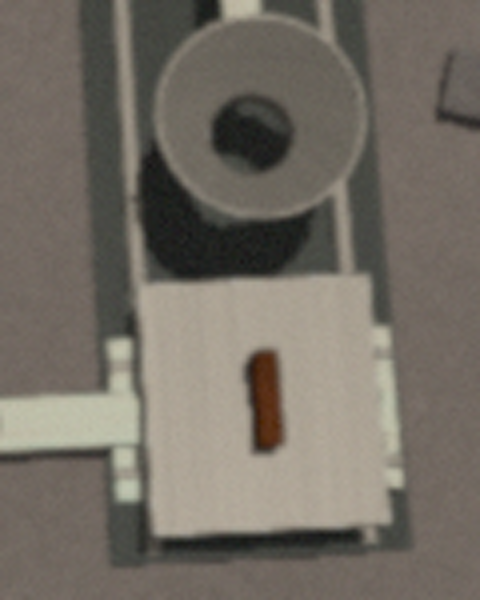

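View pics/s59.png

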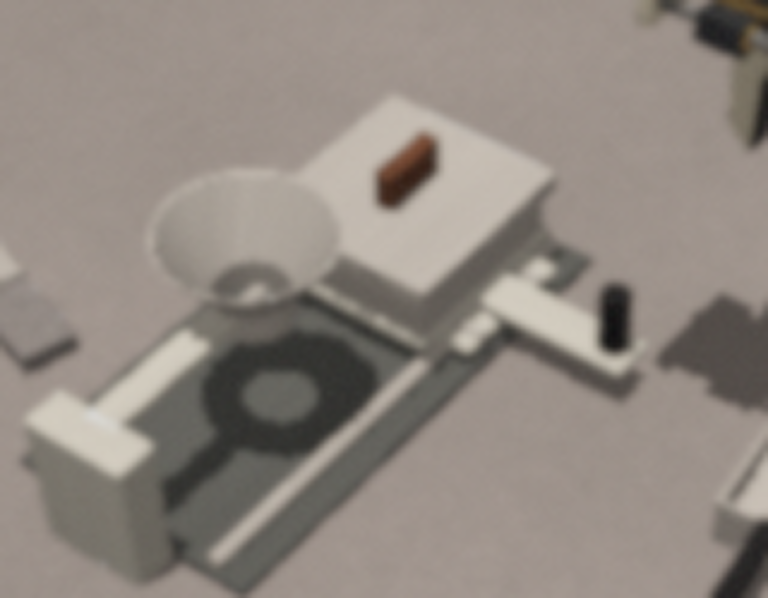

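Run:
```python
from h import *
ct=cams.read_camera('top'); cs=cams.read_camera('scene')
def ray(c,u,v):
    a=pix(c,u,v,0.);b=pix(c,u,v,.2); return a,(b-a)/np.linalg.norm(b-a)
tp={'++':(143,285),'+-':(370,276),'--':(390,520),'-+':(153,537)}
sp={'++':(425,290),'-+':(553,178),'--':(395,95),'+-':(298,177)}
for k in tp:
    a,d=ray(ct,300+tp[k][0]/4,200+tp[k][1]/4); b,e=ray(cs,220+sp[k][0]/4.8,150+sp[k][1]/4.6)
    A=np.c_[d,-e]; s=np.linalg.lstsq(A,b-a,rcond=None)[0]; p=a+d*s[0];q=b+e*s[1]; print(k,((p+q)/2).round(4),'gap',np.linalg.norm(p-q).round(4), pix(ct,300+tp[k][0]/4,200+tp[k][1]/4,.081)[:2].round(4))
# post
for r in cams.cut_out(ct,'post')[:2]: print(r['score'],r['extent'])
cv2.imwrite('pics/t60.png',cv2.resize(ct['color'][230:330,270:370,::-1],None,fx=5,fy=5,interpolation=2))
print(delta([.465,.048,.15]))
```

```text
++ [ 0.5341 -0.0366  0.0812] gap 0.0065 [ 0.536  -0.0393]
+- [ 0.5299 -0.1469  0.1083] gap 0.0227 [ 0.5404 -0.1614]
-- [ 0.41   -0.164   0.0812] gap 0.0059 [ 0.4116 -0.1665]
-+ [ 0.403  -0.0421  0.0736] gap 0.0019 [ 0.4035 -0.0425]
0.63 [314.3, 304.1, 38.8, 14.8]
[-14.4 -90.2  84.2]
```

View pics/t60.png

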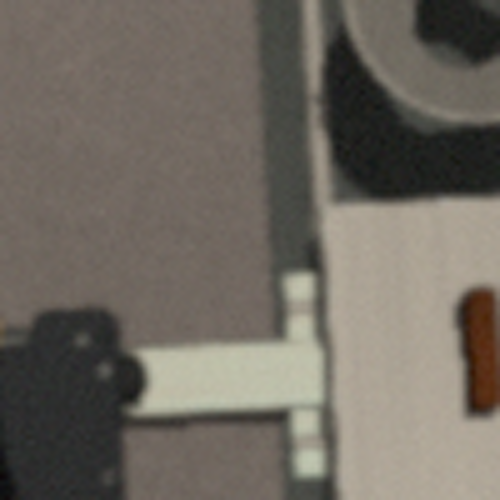

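Call:
servo_tool --targets "0 0 0 0.165;0 0 0 0.165;0 0 0 0.165;0 0 0 0.165;0 0 0 0.165;0 0 0 0.165;0 0 0 0.165;0 0 0 0.165;0 0 0 0.165;0 0 0 0.05;0 0 0 0" --hand 0.7

```text
time: 97.0
tool_pos: [0.4416, 0.1169, 0.233]
tool_rot: [3.029, -0.023, 1.552]
contact_force: [0.4, -0.6, -0.7]
opening: 0.0639
```

Run:
```python
from h import *
st()
c=cams.read_camera('top'); cv2.imwrite('pics/t61.png',cv2.resize(c['color'][230:330,270:370,::-1],None,fx=5,fy=5,interpolation=2))
print(delta([.466,.048,.13]))
```

```text
t 97.0 pos [0.4416 0.1169 0.233 ] rot [ 3.029 -0.023  1.552] F [ 0.4 -0.6 -0.7] op 0.0639 q [0.08 0.16 1.8  0.01 1.07 0.1 ]
[-70.9  14.1 103.6]
```

View pics/t61.png

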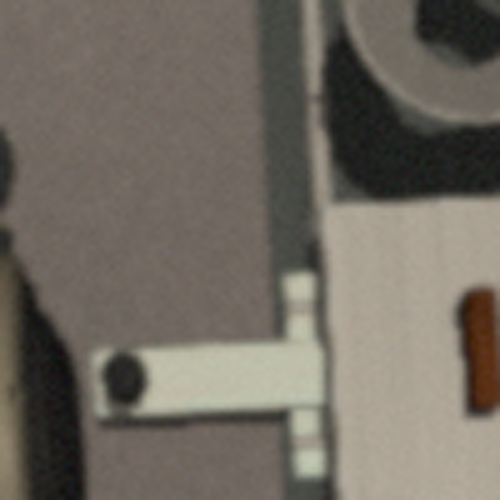

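Run:
```python
from h import *
c=cams.read_camera('top'); print(pix(c,270+124/5,230+374/5,.08),pix(c,270+124/5,230+379/5,.08))
```

```text
[0.46494087 0.04836457 0.08      ] [0.46284133 0.04835583 0.08      ]
```

Call:
servo_tool --targets "-18 3 12 -0.05;-20 4 20 0;-20 4 20 0;-12 3 20 0;0 0 14 0;0 0 0 0"

```text
time: 97.85
tool_pos: [0.4683, 0.0448, 0.1461]
tool_rot: [3.026, -0.017, 1.606]
contact_force: [-0.7, 0.0, 0.6]
opening: 0.0642
```

Run:
```python
from h import *
st(); print(delta([.465,.049,.062]))
```

```text
t 97.85 pos [0.4683 0.0448 0.1461] rot [ 3.026 -0.017  1.606] F [-0.7  0.   0.6] op 0.0642 q [-0.09  0.29  1.9   0.04  0.84 -0.15]
[  2.9 -12.8  83.2]
```

Call:
servo_tool --targets "0 -6 10 0;0 -6 18 0;0 0 18 0;0 0 18 0;0 0 16 0;0 0 0 0"

```text
time: 98.6
tool_pos: [0.465, 0.0465, 0.0643]
tool_rot: [3.022, -0.016, 1.609]
contact_force: [0.1, 0.9, 0.7]
opening: 0.0642
```

Run:
```python
from h import *
st(); print(delta([.465,.049,.062]))
```

```text
t 98.6 pos [0.465  0.0465 0.0643] rot [ 3.022 -0.016  1.609] F [0.1 0.9 0.7] op 0.0642 q [-0.08  0.43  2.    0.05  0.6  -0.17]
[ 2.5 -0.1  2.3]
```

Call:
servo_tool --targets "0 0 0 0;0 0 0 0;0 0 0 0;0 0 0 0" --hand 0 --squeeze 30

```text
time: 99.1
tool_pos: [0.4657, 0.0466, 0.0664]
tool_rot: [3.018, -0.015, 1.61]
contact_force: [-0.4, 0.1, -0.1]
opening: 0.0288
```

Call:
servo_tool --targets "0 -6 0 0;0 -6 0 0;0 -5 0 0;0 0 0 0"

```text
time: 99.6
tool_pos: [0.4609, 0.0453, 0.0667]
tool_rot: [2.99, -0.013, 1.608]
contact_force: [1.5, 2.0, -6.4]
opening: 0.0218
```

Call:
servo_tool --targets "0 0 0 0;0 0 0 0;0 0 0 0;0 0 -20 0;0 0 -30 0;0 0 -35 0;0 0 -35 0;30 0 -30 0;50 0 0 0;50 0 0 0;50 0 0 0;50 0 0 0;0 0 0 0" --hand 0.7

```text
time: 101.22
tool_pos: [0.4258, 0.2782, 0.2239]
tool_rot: [2.992, -0.015, 1.604]
contact_force: [-0.1, -0.0, -0.1]
opening: 0.0641
```

Run:
```python
from h import *
st()
c=cams.read_camera('top'); save(c,'t62.png'); cv2.imwrite('pics/t62z.png',cv2.resize(c['color'][220:350,280:430,::-1],None,fx=4.5,fy=4.5,interpolation=2))
c=cams.read_camera('scene'); save(c,'s62.png'); cv2.imwrite('pics/s62z.png',cv2.resize(c['color'][150:280,220:380,::-1],None,fx=4.8,fy=4.6,interpolation=2))
```

```text
t 101.22 pos [0.4258 0.2782 0.2239] rot [ 2.992 -0.015  1.604] F [-0.1 -0.  -0.1] op 0.0641 q [ 0.46  0.26  1.71 -0.06  1.04  0.45]
```

View pics/t62z.png

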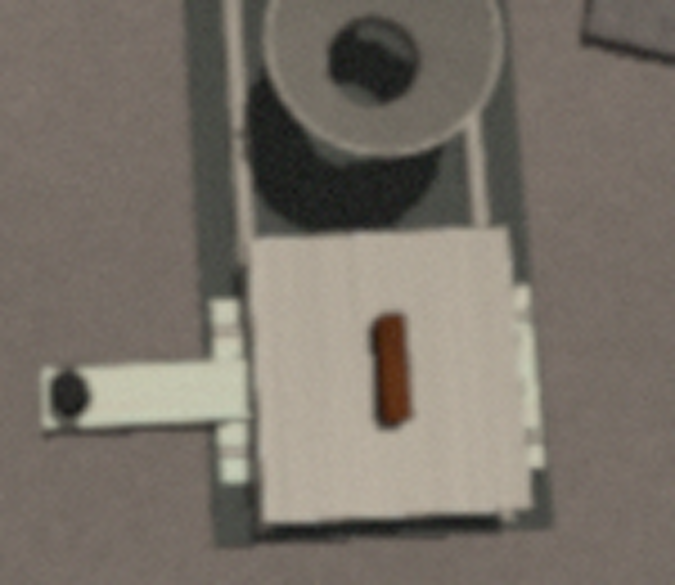

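View pics/s62.png

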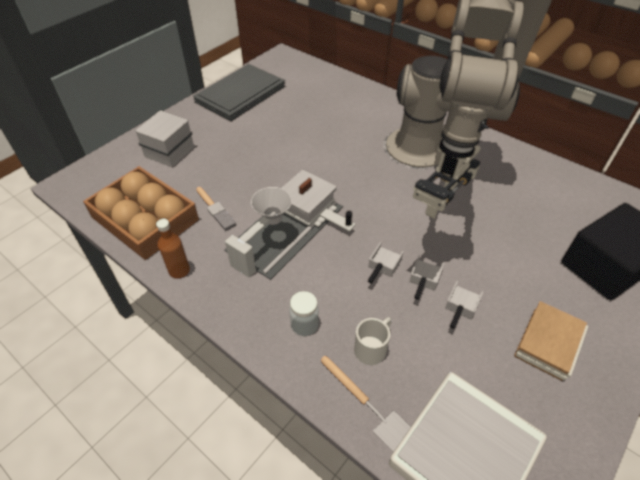

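View pics/s62z.png

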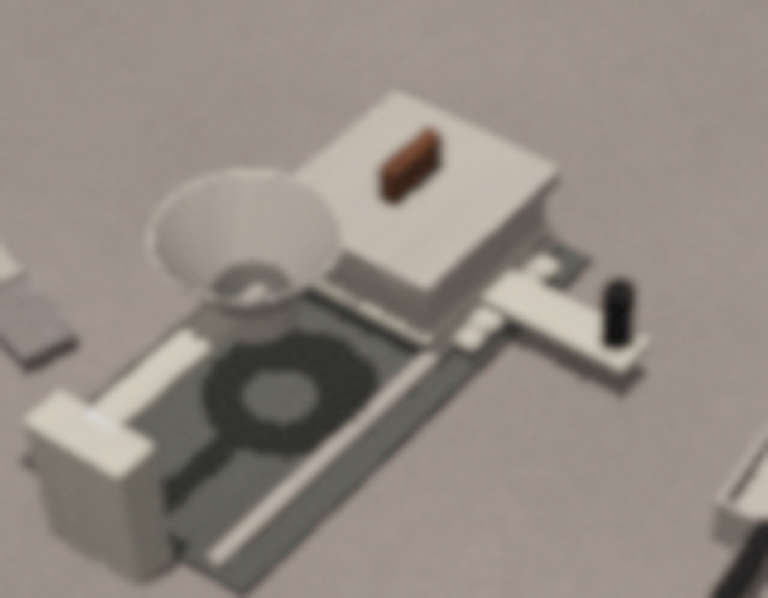

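Run:
```python
from h import *
from scipy.optimize import least_squares
def avg(n,k=6):
    cs=[cams.read_camera(n) for _ in range(k)]; return cs[0],np.mean([c['color'].astype(float) for c in cs],0).astype(np.uint8)
ct,it=avg('top');cs,is_=avg('scene')
gt=cv2.cvtColor(it,cv2.COLOR_RGB2GRAY);gs=cv2.cvtColor(is_,cv2.COLOR_RGB2GRAY)
X={'++':(.0665,.0625,0),'+-':(.0665,-.0625,0),'--':(-.0665,-.0625,0),'-+':(-.0665,.0625,0)}
obs=[]
for k,p in {'++':(249,238),'+-':(509,229),'--':(532,508),'-+':(264,522)}.items(): obs.append((ct,gt,k,(280+p[0]/4.5,220+p[1]/4.5)))
for k,p in {'++':(428,290),'-+':(556,170),'--':(395,92)}.items(): obs.append((cs,gs,k,(220+p[0]/4.8,150+p[1]/4.6)))
O=[]
for c,g,k,p in obs:
    q=cv2.cornerSubPix(g,np.array([[p]],np.float32),(4,4),(-1,-1),(3,30,.01))[0,0]; print(k,np.round(p,1),q.round(1)); O.append((c,k,q if np.hypot(*(q-p))<2.5 else p))
def res(v):
    R=Ro.from_rotvec(v[3:]).as_matrix(); return np.concatenate([np.array(proj(c,R@np.array(X[k])+v[:3]))-q for c,k,q in O])
r=least_squares(res,[.468,-.1,.081,0,0,.05],loss='soft_l1'); print(r.x.round(4),'res',r.fun.round(2))
```

```text
++ [335.3 272.9] [333.5 271.3]
+- [393.1 270.9] [391. 270.]
-- [398.2 332.9] [397.9 331.7]
-+ [338.7 336. ] [338.6 336.8]
++ [309.2 213. ] [308.8 212.7]
-+ [335.8 187. ] [335.8 186.5]
-- [302.3 170. ] [302.2 169.3]
[ 0.4695 -0.1003  0.0816 -0.0036 -0.0078  0.0596] res [-0.16  1.72  0.41 -0.72 -0.18  0.67 -0.63 -0.5  -0.21  0.04 -0.04 -0.33
 -0.82  0.21]
```

Run:
```python
from h import *
c=cams.read_camera('scene'); cv2.imwrite('pics/s63.png',cv2.resize(c['color'][225:335,350:500,::-1],None,fx=5,fy=5,interpolation=2))
```

```text
(no output)
```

View pics/s63.png

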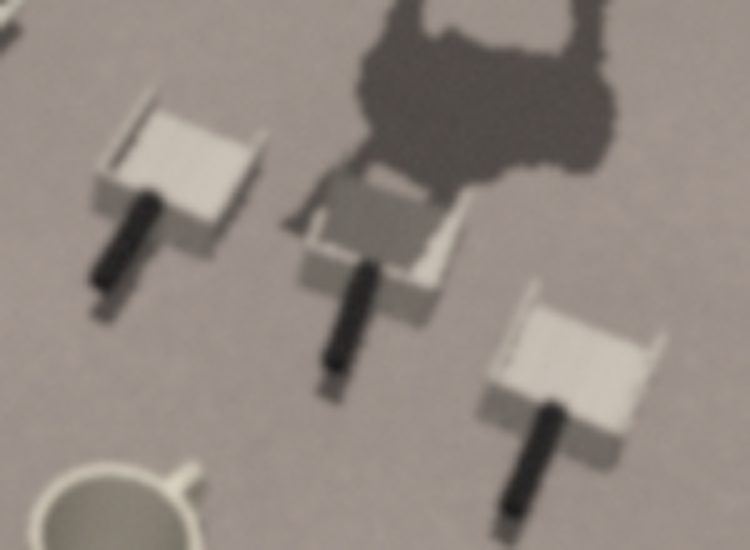

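All three scoops stand level and empty on the counter.

Run:
```python
from h import *
print(robot.hand_in()); st()
```

```text
the job is handed in; nothing more can be done
None
the job is handed in; nothing more can be done
```

The gift tin is filled, lidded and handed in at about 102 s of the 210 s allowed. I poured two truffles into the far compartment, then two cubes into the near left, then one almond into the near right. Each scoop went over the funnel with the carriage re-set for its compartment first. There were no refused moves, and the wrist force stayed low in every reading.

**Last checks:**
- **Contents:** before the lid went on, the top camera showed all five pieces in their right compartments.
- **Scoops:** all three are empty and look level on the counter. The truffle and almond scoops stand up to about 2 cm from where they started.
- **Lid:** it had been knocked aside during the run, so I found it again before picking it up. The two-camera fit puts its top at 81.6 mm, against 81 mm when fully seated, with under 0.5° of tilt. In a rougher check, one corner read about 7 mm low and another was hidden behind the funnel.
- **Carriage:** lowering the lid seemed to push it a few millimetres off its stop. I pulled it back until the tool reading matched the one at the stop (0.461 m), and the camera afterwards agreed.
- **Jar, mug and brush:** I did not touch them; in the last overview they looked in place, though I did not measure them again.

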